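# Gauge two returned bearing blocks on the pin and sort them

### The arm

A 6-joint arm with a two-finger parallel gripper is mounted at the origin on a cart in front of the work surface, level with it; the furniture and walls round the work are solid. World frame = base frame: x ahead of the robot, y to its left, z up, the work surface at z = 0. Lengths are in mm, angles in rad, forces in N, time in s.
With the tool pointing down it reaches from about 400 to 925 mm from the base axis. Payload 12.5 kg.
Tool frame: the origin (TCP) lies midway between the tips of the shut fingers; the grasp point (between the pads) lies 19 mm behind it; z points along the fingers, y is the direction in which the jaws open and shut (so a half turn about z gives the same grasp; the last joint's range is limited). The gripper opens to 95 mm and grips with 3 to 60 N. Pads are 20 mm wide; open, the fingers measure 119 mm over their backs; the gripper's body (75 mm by 180 mm) begins 59 mm behind the grasp point.
Start: joints at [1.151, 0.491, 1.559, -0, 1.092, -0.106], TCP at [192.905, 594.503, 214.661] pointing down, gripper open.
Joint ranges: [-3.1, 3.1], [-0.84, 2.19], [0.05, 2.79], [-1.13, 4.28], [0.06, 2.93], [-2.69, 2.69]. Speed limits (rad/s): [2.22, 2.22, 2.79, 3.14, 3.14, 3.14].

### API

Orientations are given as [roll, pitch, yaw] about the fixed x, y, z axes, in that order (R = Rz(yaw) Ry(pitch) Rx(roll)).
In Python, from cell import env, eyes, job_done, boxes_of, regions_of gives the robot as it stands.
- The arm moves only by the tool send_rows, never from a script. Its argument "plan" is text: rows parted by semicolons, each of 5 numbers parted by spaces: the shift along the tool's x, y, z in mm, then the turn about the tool's z in rad, then the finger opening in mm, from 0 to 95.1. In form: x y z roll gripper; .... A call has 1 to 8 rows; each row shifts and turns the pose as measured when the row begins, along the tool's axes as they then stand; what a row does not reach is not made up. A row lasts 1/10 s, in which the tool goes at most 50 mm and 8.59 degrees, less where a joint would pass 70% of its speed; a pose out of reach is approached as far as the arm can. A call with a gripper value outside its range is refused whole. The fingers move at their own pace and stop on an object; the grip force is fixed at half the most. Time passes only in rows, so rows that do not move let the fingers close. It gives the time, the measured TCP pose, the force and the opening at its end, in the units of the state.
- env.state(): the state, without advancing time (a new reading comes with each control period).
- eyes.read_camera(name): name is "scene" or "top"; returns a dict with "image" (384x512x3 uint8, red, green, blue), "vertical_fov" (degrees; the focal length in pixels is half the picture's height over the tangent of half this angle, whatever the lens; pixels are square), "cx", "cy" (the principal point, pixels), "k1" (the pictures are not rectified: a ray, as slopes to the right and down, at radius r is drawn at 1 + k1 r^2 times it, then the intrinsics apply), "extrinsics" (4x4, takes a point from camera to world coordinates). Camera axes: x right, y up, looking along -z (the intrinsics and any distortion apply to the point x, -y, -z); pixel columns grow to the right and rows downward; lengths in mm; the calibration is good to about 2 mm. A picture is of the moment at which its call begins. There is no depth.
- job_done(): hands the job in, once; it reports no verdict.
Trained networks look in a picture, given as the dict that the camera call returned (one of the last four; its "shot" number tells which), for a name from the list of things; names that differ only in an ending like _2 or _b are one class to them, and where a whole thing is asked for, a point or a joint stands for the part that bears it (a point fixed in the world has none). Each returns a list of dicts, best first, with "confidence" (0 to 1); they miss things now and then, are a little off and sometimes report something else, mostly with a low value. They report only what shows in the picture. A call takes as long as a camera call. They do not tell look-alikes from the thing itself.
- boxes_of(target, picture): "bbox" ([left, top, width, height] in pixels, round what is visible of it).
- regions_of(target, picture): "pixels" (384x512 bool, what is visible of it) and "bbox" ([left, top, width, height] in pixels, round what is visible of it).
The state is a dict: "t": time; "joints": joint angles; "qvel": joint speeds; "tau": joint torques, N m; "eef_pos": TCP position; "tcp_rot": TCP orientation; "ft_force": force on the tool from outside, world axes, zero at the start; "moment": the same for the moment, N m; "opening": opening from 0.0 (shut) to 1.0 (fully open).
Only numpy, scipy, OpenCV 4.12 (cv2) and the standard library are available. Lean on these libraries where they do the work, as an engineer would, in place of code of your own. Each camera call takes 0.05 s, during which the arm holds its last target.

### The job

Check both bearing blocks, one after the other, on the fixed gauge pin: set a block in front of the gauge lane with its bore along the lane and push it in gently until it is either fully home against the yellow stop bar (it fits) or stopped by the nose of the pin (it does not fit). Draw it back off and put it wholly inside the green taped bay if it fits or the red taped bay if it does not, lying flat and lined up with the bay, before you push in the other block. Never force a block hard against the gauge, and leave the small carton, the standing bolt, the relay and the oil filter where they are.

Things in the scene. Friction and masses are not known exactly. Their poses are not given: they have to be found in the camera images.
- gauge: Fixed gauge. Origin on the counter at the middle of the empty loading spot; x points along the lane to the pin, y across, z up. Two grey guide walls 46 mm high, 60 mm apart inside, run from x = 60 to 165 mm, with short flared lips from x = 46 mm; the counter is the lane's floor. A block's origin is at x = 90 mm when fully home, at about 49 mm when stopped by the pin's nose.
- pin_nose (a point): Tip of the gauge pin, on its axis: gauge x = 85 mm, 25 mm above the counter. Steel pin, 16 mm diameter with a chamfered nose, lying along the lane's middle from here back to the dark pin block (50 mm high, from x = 185 mm).
- stop_bar (a point): Middle of the face of the yellow stop bar, on the floor: gauge x = 130 mm. The bar is 12 mm high, 8 mm thick. From it to the pin block the lane is open from above over the pin (pin top 33 mm up), so that fingertips can reach in beyond a block and draw it back.
- bay_green: Green taped bay with a green dot, for blocks that fit. Tape only, 0.6 mm flat on the counter, nothing to push against; the inside of the outline is 126 mm along x and 106 mm along y, x and y parallel to the gauge's x and y. Origin: its centre. It lies beside the loading spot, 115 mm to one side or the other of the lane's line.
- bay_red: Red taped bay with a red dot, for blocks that do not fit. Tape only, 0.6 mm flat on the counter, nothing to push against; the inside of the outline is 126 mm along x and 106 mm along y, x and y parallel to the gauge's x and y. Origin: its centre. It lies beside the loading spot, 115 mm to one side or the other of the lane's line.
- block_silver: Silver bearing block, 80 mm long along its x (the bore's direction), 56 mm wide along y, 50 mm high; 0.25 to 0.5 kg; front and back ends are alike; brass-lined round bore right through along x, its axis 25 mm above the underside. Origin: centre of the underside; it starts lying flat on the counter. Bore 20 mm or 14 mm (the two blocks differ; the pin tells which).
- block_black: Black bearing block, 80 mm long along its x (the bore's direction), 56 mm wide along y, 50 mm high; 0.25 to 0.5 kg; front and back ends are alike; brass-lined round bore right through along x, its axis 25 mm above the underside. Origin: centre of the underside; it starts lying flat on the counter. Bore 20 mm or 14 mm (the two blocks differ; the pin tells which).
- part_box: Bystander: small red striped carton, 42 x 60 mm, 58 mm high, loose. Origin: centre of its underside.
- bolt: Bystander: steel bolt standing on its hexagon head, 28 mm wide, 60 mm high, loose. Origin: centre of its underside.
- relay: Bystander: black relay 27 x 27 mm, 36 mm high, loose. Origin: centre of its underside.
- oil_filter: Bystander: white and orange oil filter, diameter 69 mm, 94 mm high, loose. Origin: centre of its underside.
Things that resemble listed ones, but are neither listed nor needed, are in the scene too. Leave any blue or purple look-alike of the block_black alone.

How it is judged:
By the outcome, as a careful person would: the job done as asked, in the order asked, and still so for the second after the job is handed in, with the robot touching nothing.
It also fails if it takes over 72 s, if anything falls off the work surface, if the arm or the gripper's body presses on something with over 40 N, if the wrist force passes 120 N, or if a joint passes its speed limit or range.

## Working session

There is one attempt and no reset: what is moved stays moved. The work goes in short steps, Python scripts to look and compute and a tool call to move; the robot and the scene stay as the last step left them, time stands still between calls to the robot, and variables do not carry over. Pictures are saved under pics/ and viewed, and the job is handed in when it is done.

Besides the shell and the picture viewer there is one more tool, called after "Call:" as name(argument=value, ...), one argument or row to a line, values as JSON. send_rows: Moves the arm, as the interface text tells. Its arguments: {"type":"object","properties":{"plan":{"type":"string"}},"required":["plan"]}

```bash
ls; mkdir -p pics
python3 - <<'E'
from cell import env, eyes, boxes_of
import cv2
print(env.state())
for n in ("scene","top"):
    p=eyes.read_camera(n)
    print(n,{k:v for k,v in p.items() if k!="image"})
    cv2.imwrite(f"pics/{n}0.png",cv2.resize(p["image"][:,:,::-1],(800,600),interpolation=cv2.INTER_CUBIC))
    for t in ["gauge","bay_green","bay_red","block_silver","block_black","part_box","bolt","relay","oil_filter"]:
        print(t,[(b["bbox"],round(b["confidence"],2)) for b in boxes_of(t,p)][:4])
E
```

```text
pics
{'t': 0.0, 'joints': array([ 1.15138800e+00,  4.91557868e-01,  1.55947698e+00, -1.72861440e-05,
        1.09166541e+00, -1.05598343e-01]), 'qvel': array([ 3.54661797e-04, -6.41508857e-04, -2.52895807e-05,  2.76184992e-04,
        4.19888365e-04,  1.02172943e-05]), 'tau': array([-2.90706012e-03, -6.12637424e+01, -2.58185649e+01,  6.91408035e-02,
        4.81880992e-02, -6.91592413e-05]), 'eef_pos': array([192.80747912, 594.25522988, 214.05331293]), 'tcp_rot': array([-3.14048960e+00, -1.01498359e-04,  2.82779059e+00]), 'ft_force': array([-0.33971018,  0.02775735,  0.85233762]), 'moment': array([0.00217947, 0.05008525, 0.01139445]), 'opening': 1.0004278519797005}
scene {'vertical_fov': 51.54980215835184, 'cx': 249.11035989527585, 'cy': 184.79632866461543, 'k1': 0.013059202696810495, 'extrinsics': array([[ 7.50178390e-01,  2.92778162e-01, -5.92885597e-01,
        -1.11193219e+02],
       [-6.61235303e-01,  3.31472381e-01, -6.72973948e-01,
        -8.20256879e+02],
       [-5.06875139e-04,  8.96887400e-01,  4.42258673e-01,
         5.40686101e+02],
       [ 0.00000000e+00,  0.0000000
[... 921 characters left out ...]
       [ 6.31365237e-03,  6.14480790e-02,  9.98090312e-01,
         1.12823118e+03],
       [ 0.00000000e+00,  0.00000000e+00,  0.00000000e+00,
         1.00000000e+00]]), 'shot': 2}
gauge [([114.5, 149.0, 72.5, 48.3], 0.81)]
bay_green [([190.5, 124.5, 52.0, 48.3], 0.78)]
bay_red [([169.6, 196.1, 56.3, 50.2], 0.93)]
block_silver [([308.6, 198.9, 32.1, 34.3], 0.64)]
block_black [([315.4, 244.8, 23.8, 34.9], 0.81), ([342.9, 109.6, 33.2, 31.1], 0.71), ([290.3, 145.2, 31.3, 34.3], 0.67), ([242.9, 220.8, 27.7, 33.5], 0.6)]
part_box [([156.3, 114.9, 19.5, 28.6], 0.77)]
bolt [([225.3, 113.4, 7.3, 5.7], 0.48)]
relay [([277.9, 199.6, 14.6, 11.0], 0.64)]
oil_filter [([346.5, 155.8, 33.8, 23.9], 0.59)]
```

View pics/top0.png

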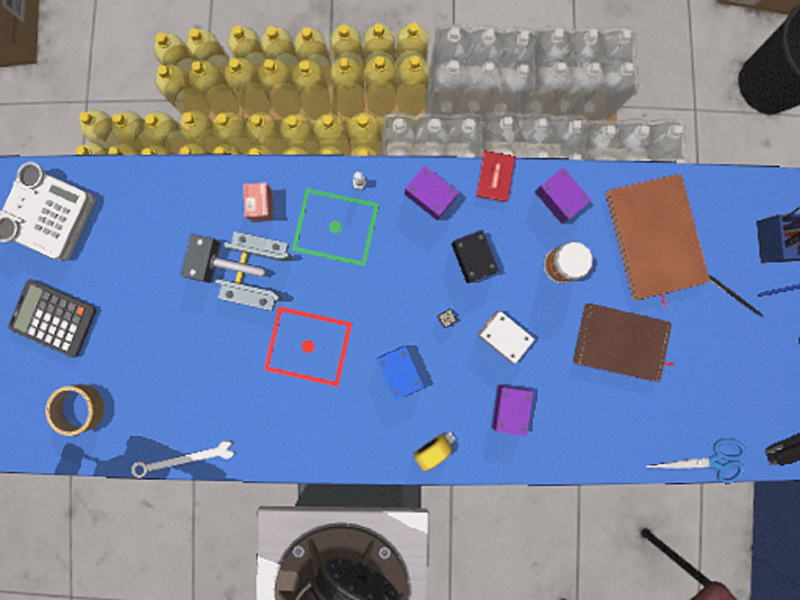

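View pics/scene0.png

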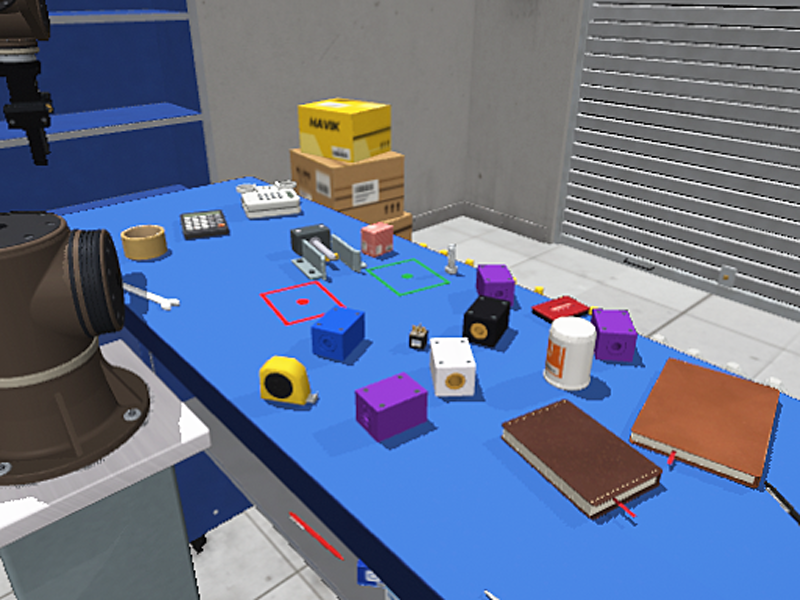

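Run:
```python
import cv2
t=cv2.imread("pics/top0.png")
# crop original area x 100..400,y 90..290
s=800/512
c=t[int(90*s):int(290*s),int(100*s):int(400*s)]
cv2.imwrite("pics/topcrop.png",cv2.resize(c,(800,533),interpolation=cv2.INTER_CUBIC))
t=cv2.imread("pics/scene0.png")
c=t[int(130*s):int(300*s),int(165*s):int(420*s)]
cv2.imwrite("pics/scenecrop.png",cv2.resize(c,(800,533),interpolation=cv2.INTER_CUBIC))
```

```text
(no output)
```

View pics/topcrop.png

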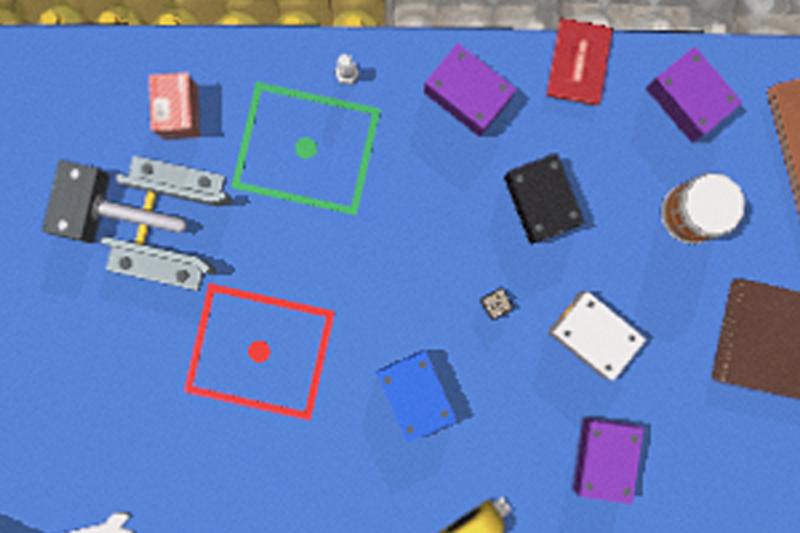

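View pics/scenecrop.png

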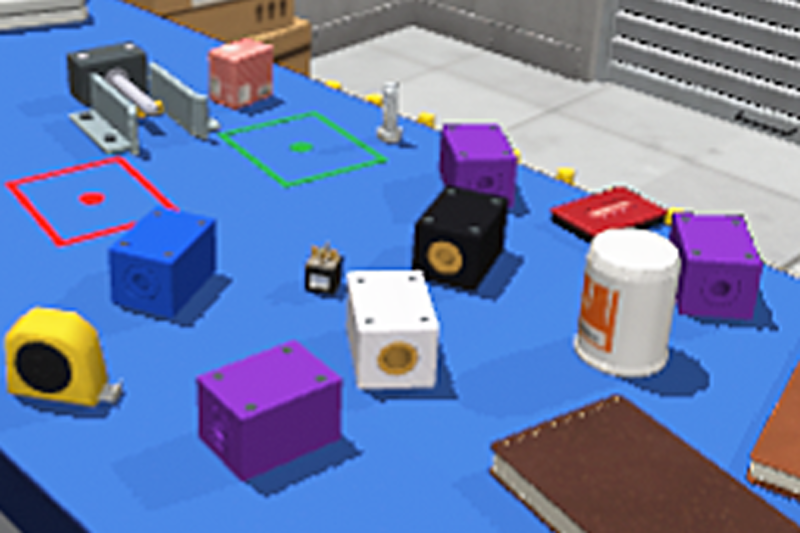

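```bash
cat > h.py <<'E'
import numpy as np, cv2
from scipy.optimize import minimize
def cam(p):
    f=p["image"].shape[0]/2/np.tan(np.radians(p["vertical_fov"])/2)
    K=np.array([[f,0,p["cx"]],[0,f,p["cy"]],[0,0,1.]]); d=np.array([p["k1"],0,0,0.])
    E=p["extrinsics"]; R=E[:3,:3]@np.diag([1,-1,-1.]); return K,d,R,E[:3,3]
def unproj(p,uv,z):
    K,d,R,c=cam(p)
    uv=np.asarray(uv,float).reshape(-1,1,2)
    n=cv2.undistortPoints(uv,K,d)[:,0]
    r=np.c_[n,np.ones(len(n))]@R.T
    return c+r*((z-c[2])/r[:,2])[:,None]
def proj(p,X):
    K,d,R,c=cam(p)
    Rw=R.T; return cv2.projectPoints(np.asarray(X,float).reshape(-1,1,3),cv2.Rodrigues(Rw)[0],-Rw@c,K,d)[0][:,0]
def boxpts(x,y,yaw,l=80,w=56,h=50,z=0):
    c,s=np.cos(yaw),np.sin(yaw)
    return np.array([[x+c*a*l/2-s*b*w/2,y+s*a*l/2+c*b*w/2,zz] for a in(-1,1) for b in(-1,1) for zz in(z,z+h)])
S=8
def raster(p,X,shape=(384,512)):
    uv=proj(p,X); m=np.zeros(shape,np.float32)
    lo=np.floor(uv.min(0)).astype(int)-2; hi=np.ceil(uv.max(0)).astype(int)+3
    hull=cv2.convexHull(((uv-lo+0.5)*S-0.5).astype(np.float32))
    b=np.zeros(((hi-lo)[1]*S,(hi-lo)[0]*S),np.uint8)
    cv2.fillConvexPoly(b,np.round(hull*16).astype(np.int32),255,shift=4)
    m[lo[1]:hi[1],lo[0]:hi[0]]=cv2.resize(b,tuple((hi-lo).tolist()),interpolation=cv2.INTER_AREA)/255.
    return m
def fit(views,x0,dims=(80,56,50)):
    def cost(v): return sum(np.abs(raster(p,boxpts(v[0],v[1],v[2]/50,*dims))-m).sum()/m.sum() for p,m in views)
    best=None
    for y0 in (x0[2],) if x0[2] is not None else np.arange(0,np.pi,np.pi/6):
        v=np.array([x0[0],x0[1],y0*50]); sim=np.array([v,v+[6,0,0],v+[0,6,0],v+[0,0,8]])
        r=minimize(cost,v,method="Nelder-Mead",options=dict(initial_simplex=sim,xatol=.05,fatol=1e-4))
        if best is None or r.fun<best.fun: best=r
    return best.x[0],best.x[1],(best.x[2]/50),best.fun
E
cat > m1.py <<'E'
from h import *
from cell import eyes, regions_of
T=eyes.read_camera("top"); Sc=eyes.read_camera("scene")
def tape(p,col):
    hsv=cv2.cvtColor(p["image"],cv2.COLOR_RGB2HSV).astype(int); H=hsv[...,0]; sat=hsv[...,1]
    m=((H>50)&(H<80)&(sat>90)) if col=="g" else (((H<6)|(H>174))&(sat>150))
    m=m.astype(np.uint8); out=[]
    cs,_=cv2.findContours(m,cv2.RETR_EXTERNAL,cv2.CHAIN_APPROX_NONE)
    for c in cs:
        if cv2.boundingRect(c)[2]>35:
            f=np.zeros_like(m); cv2.drawContours(f,[c],-1,1,-1)
            ys,xs=np.nonzero(f); W=unproj(p,np.c_[xs,ys],0.6)[:,:2]
            hull=cv2.convexHull(unproj(p,c[:,0],0.6)[:,:2].astype(np.float32)); r=cv2.minAreaRect(hull)
            out.append((cv2.boundingRect(c),W.mean(0).round(1),np.round(r[0],1),np.round(r[1],1),round(r[2],2)))
    return out
for n,p in(("top",T),("scene",Sc)):
    for c in "gr": print(n,c,tape(p,c))
def pick(p,t,px):
    for r in regions_of(t,p):
        b=r["bbox"]
        if b[0]-3<px[0]<b[0]+b[2]+3 and b[1]-3<px[1]<b[1]+b[3]+3: return r["pixels"].astype(np.float32)
for t,a,b in(("block_silver",(324,215),(290,235)),("block_black",(304,164),(311,205))):
    mt,ms=pick(T,t,a),pick(Sc,t,b); x0=unproj(T,[a],40)[0]
    print(t,mt is not None,ms is not None)
    if mt is not None: print(" top",np.round(fit([(T,mt)],(x0[0],x0[1],None)),3))
    if ms is not None: print(" scn",np.round(fit([(Sc,ms)],(x0[0],x0[1],None)),3))
    if mt is not None and ms is not None: print(" both",np.round(fit([(T,mt),(Sc,ms)],(x0[0],x0[1],None)),3))
E
python3 m1.py
```

```text
top g [((187, 121, 55, 49), array([681.6,  20. ]), array([681.9,  20.3]), array([141. , 121.1]), 78.39)]
top r [((170, 196, 55, 51), array([457.2,  66.6]), array([457.2,  66.7]), array([140.5, 121. ]), 78.3)]
scene g [((234, 166, 54, 23), array([673.8,   9.4]), array([680. ,  24.7]), array([141.1, 119.7]), 77.91)]
scene r [((341, 190, 36, 15), array([ 797.2, -266.6]), array([ 794.3, -268.1]), array([63.3, 98.6]), 79.27), ((167, 188, 40, 20), array([405.7,  57.9]), array([403.3,  68.9]), array([ 64. , 151.7]), 14.14)]
block_silver True True
 top [ 4.79843e+02 -2.94745e+02  8.94000e-01  1.31000e-01]
 scn [ 4.78966e+02 -2.91234e+02  9.04000e-01  5.40000e-02]
 both [ 4.79261e+02 -2.92535e+02  8.85000e-01  2.15000e-01]
block_black True True
 top [ 6.25433e+02 -2.39755e+02  3.83000e-01  4.00000e-02]
 scn [ 6.26056e+02 -2.34722e+02  3.68000e-01  4.40000e-02]
 both [ 6.25257e+02 -2.38556e+02  3.70000e-01  1.62000e-01]
```

```bash
cat > go.py <<'E'
# usage: go.py x y z yaw open [maxstep] [nmax] ; prints suggested rows from the measured pose
import sys, numpy as np
from cell import env
from scipy.spatial.transform import Rotation as Ro
a=[float(v) for v in sys.argv[1:]]; tgt=np.array(a[:3]); yaw=a[3]; op=a[4]; ms=a[5] if len(a)>5 else 45
s=env.state(); P=s["eef_pos"]; r=s["tcp_rot"]
dy=(yaw-r[2]+np.pi)%(2*np.pi)-np.pi
n=max(1,int(np.ceil(max(np.linalg.norm(tgt-P)/ms,abs(dy)/0.14))))
R=Ro.from_euler("xyz",[r[0],r[1],r[2]]).as_matrix(); rows=[]
st=(tgt-P)/n
for i in range(n):
    d=R.T@st; rows.append("%.1f %.1f %.1f %.3f %g"%(*d,-dy/n,op)); R=R@Ro.from_euler("z",-dy/n).as_matrix()
print("t %.2f pos %s rot %s F %s open %.1f n=%d"%(s["t"],P.round(1),r.round(3),s["ft_force"].round(1),s["opening"]*95,n))
for i in range(0,n,8): print("; ".join(rows[i:i+8]))
E
python3 go.py 625 -237.5 150 1.946 95
python3 - <<'E'
from cell import eyes
from h import *
T=eyes.read_camera("top")
c=np.zeros((384*3,512*3,3),np.uint8)
c=cv2.resize(T["image"][:,:,::-1].copy(),None,fx=6,fy=6,interpolation=cv2.INTER_CUBIC)
for b in [(625.4,-239.8,.383),(479.8,-294.7,.894)]:
    uv=proj(T,boxpts(*b)[[1,3,7,5]]); cv2.polylines(c,[np.int32((uv+.5)*6)],True,(0,255,255),1)
o=np.array([569.5,43.4]);th=1.3665;X=np.array([np.cos(th),np.sin(th)]);Y=np.array([-X[1],X[0]])
def g(x,y,z): return [*(o+x*X+y*Y),z]
for yy in(-30,30): cv2.polylines(c,[np.int32((proj(T,[g(60,yy,46),g(165,yy,46)])+.5)*6)],False,(0,0,255),1)
cv2.polylines(c,[np.int32((proj(T,[g(85,0,33),g(185,0,33)])+.5)*6)],False,(0,0,255),1)
cv2.imwrite("pics/fitA.png",cv2.resize(c[130*6:215*6,110*6:210*6],(720,612))); cv2.imwrite("pics/fitB.png",c[135*6:240*6,280*6:350*6])
E
```

```text
t 1.30 pos [192.9 594.5 214.6] rot [3.142 0.    2.828] F [0.  0.4 0.4] open 94.8 n=21
-31.8 -31.3 3.1 0.042 95; -33.1 -30.0 3.1 0.042 95; -34.3 -28.6 3.1 0.042 95; -35.5 -27.1 3.1 0.042 95; -36.6 -25.6 3.1 0.042 95; -37.6 -24.0 3.1 0.042 95; -38.6 -22.4 3.1 0.042 95; -39.5 -20.8 3.1 0.042 95
-40.4 -19.1 3.1 0.042 95; -41.1 -17.4 3.1 0.042 95; -41.8 -15.6 3.1 0.042 95; -42.4 -13.9 3.1 0.042 95; -43.0 -12.1 3.1 0.042 95; -43.4 -10.3 3.1 0.042 95; -43.8 -8.4 3.1 0.042 95; -44.2 -6.6 3.1 0.042 95
-44.4 -4.7 3.1 0.042 95; -44.6 -2.9 3.1 0.042 95; -44.6 -1.0 3.1 0.042 95; -44.6 0.9 3.1 0.042 95; -44.6 2.8 3.1 0.042 95
```

View pics/fitA.png

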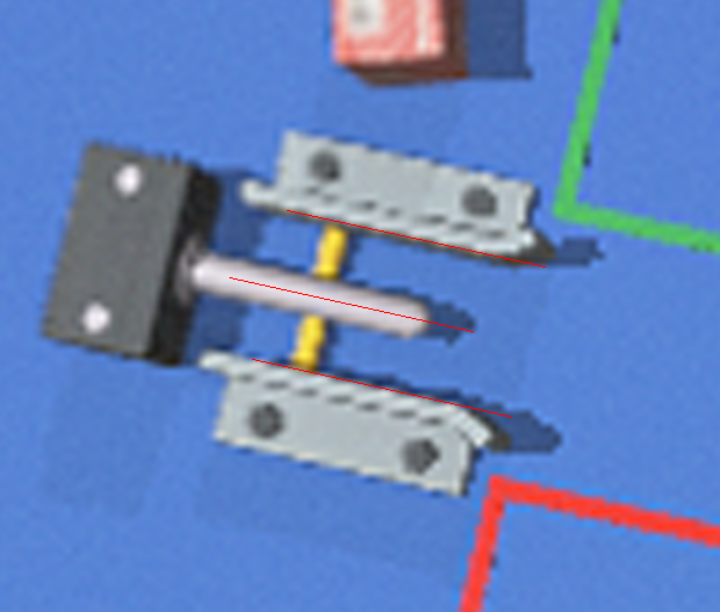

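View pics/fitB.png

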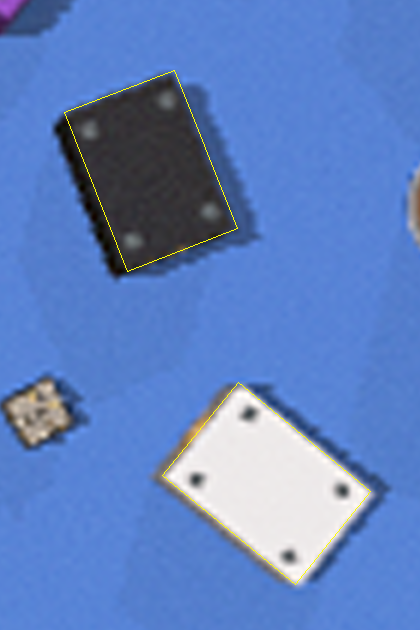

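Run:
```python
from cell import eyes
from h import *
T=eyes.read_camera("top"); S_=eyes.read_camera("scene")
o=np.array([569.5,43.4]);th=1.3665;X=np.array([np.cos(th),np.sin(th)]);Y=np.array([-X[1],X[0]])
def G(p,uv,z): 
    w=unproj(p,[uv],z)[0,:2]-o; return np.round([w@X,w@Y],1)
f=lambda a,b:(a/7.2+110-.5,b/7.2+130-.5)
print("tip",G(T,f(431,320),25)," 85,0")
print("pb top corners",G(T,f(193,170),50),G(T,f(148,357),50)," x185")
print("pb back",G(T,f(88,145),50),G(T,f(43,338),50))
print("wall inner far end top",G(T,f(245,200),46),G(T,f(205,365),46),"x165,y-30/30")
print("wall lips",G(T,f(545,252),0),G(T,f(495,440),0))
print("pin root sides",G(T,f(200,255),25),G(T,f(192,290),25))
print("stop bar",G(T,f(333,240),12),G(T,f(308,352),12))
c=cv2.resize(S_["image"][140:200,175:245,::-1],(700,600),interpolation=cv2.INTER_CUBIC)
cv2.imwrite("pics/gs.png",c)
cv2.imwrite("pics/gt.png",cv2.resize(T["image"][145:200,115:190,::-1],(750,550),interpolation=cv2.INTER_CUBIC))
```

```text
tip [104.1  -1.2]  85,0
pb top corners [204.4 -37.4] [204.4  38.1]  x185
pb back [247.8 -38.2] [247.2  39.8]
wall inner far end top [182.5 -30.6] [182.8  36.2] x165,y-30/30
wall lips [ 70.4 -39.7] [72.9 39.6]
pin root sides [201.5  -6.7] [201.3   7.7]
stop bar [153.6 -25. ] [153.   21.5]
```

View pics/gt.png

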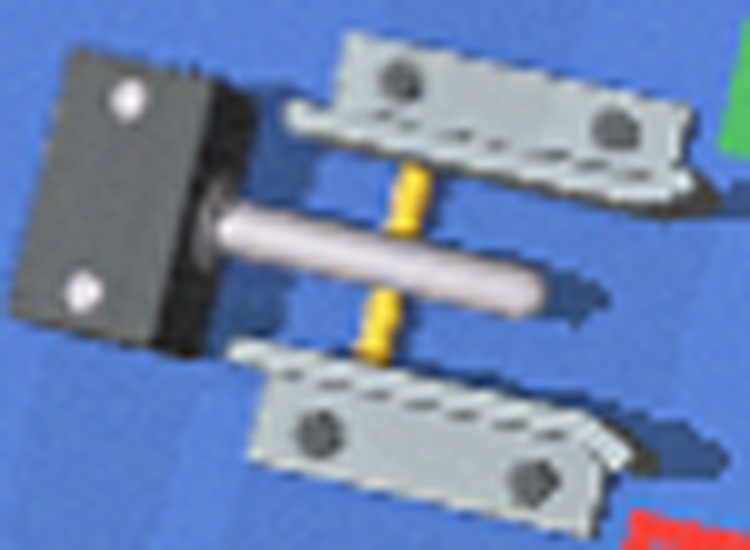

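View pics/gs.png

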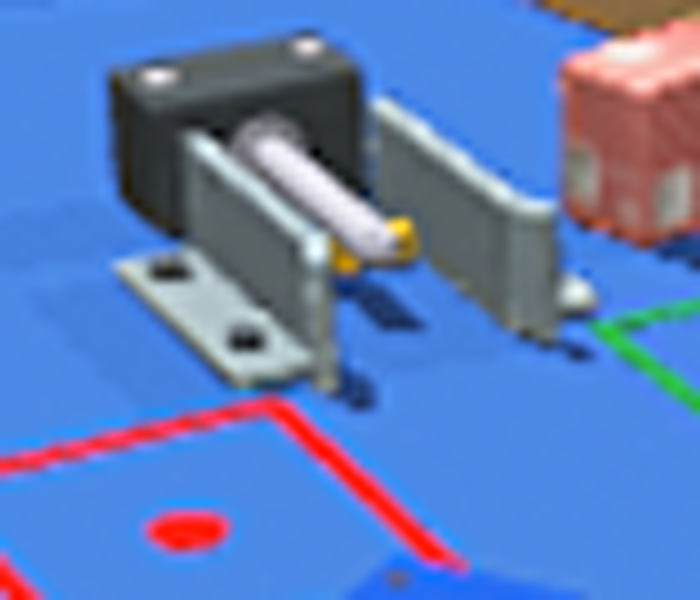

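Call:
send_rows(
  plan="-32 -31 2 0.042 95; -33 -30 2 0.042 95; -34 -29 2 0.042 95; -36 -27 2 0.042 95; -37 -26 2 0.042 95; -38 -24 2 0.042 95; -39 -22 2 0.042 95; -40 -21 2 0.042 95",
)

```text
t: 2.25
eef_pos: [360.9, 268.9, 197.8]
tcp_rot: [3.137, 0.0, 2.487]
ft_force: [0.9, 1.1, 0.4]
opening: 1.002
```

Call:
send_rows(
  plan="-40 -19 2 0.042 95; -41 -17 2 0.042 95; -42 -16 2 0.042 95; -42 -14 2 0.042 95; -43 -12 2 0.042 95; -43 -10 2 0.042 95; -44 -8 2 0.042 95; -44 -7 2 0.042 95",
)

```text
t: 3.05
eef_pos: [526.8, -63.6, 182.8]
tcp_rot: [3.133, 0.001, 2.136]
ft_force: [0.6, 1.4, 0.0]
opening: 0.996
```

```bash
python3 go.py 625 -237.5 120 1.946 95
```

```text
t 3.05 pos [526.8 -63.6 182.8] rot [3.133e+00 1.000e-03 2.136e+00] F [0.6 1.4 0. ] open 94.6 n=5
-39.9 -2.2 12.6 0.038 95; -39.9 -0.6 12.6 0.038 95; -39.9 0.9 12.6 0.038 95; -39.9 2.4 12.6 0.038 95; -39.7 3.9 12.6 0.038 95
```

Call:
send_rows(
  plan="-40 -2 12 0.038 95; -40 -1 12 0.038 95; -40 1 12 0.038 95; -40 2 12 0.038 95; -38 4 12 0.038 95; 0 0 0 0 95",
)

```text
t: 3.65
eef_pos: [628.2, -250.6, 120.4]
tcp_rot: [3.13, 0.001, 1.932]
ft_force: [-0.3, -0.8, -0.7]
opening: 1.003
```

```bash
python3 go.py 625 -237.5 37 1.946 95 20
python3 - <<'E'
from cell import eyes
import cv2
p=eyes.read_camera("scene")
cv2.imwrite("pics/s1.png",cv2.resize(p["image"][120:270,220:420,::-1],(800,600),interpolation=cv2.INTER_CUBIC))
E
```

```text
t 3.65 pos [ 628.2 -250.6  120.4] rot [3.130e+00 1.000e-03 1.932e+00] F [-0.3 -0.8 -0.7] open 95.3 n=5
2.7 0.1 16.7 -0.003 95; 2.7 0.1 16.7 -0.003 95; 2.7 0.2 16.7 -0.003 95; 2.7 0.2 16.7 -0.003 95; 2.7 0.2 16.7 -0.003 95
```

View pics/s1.png

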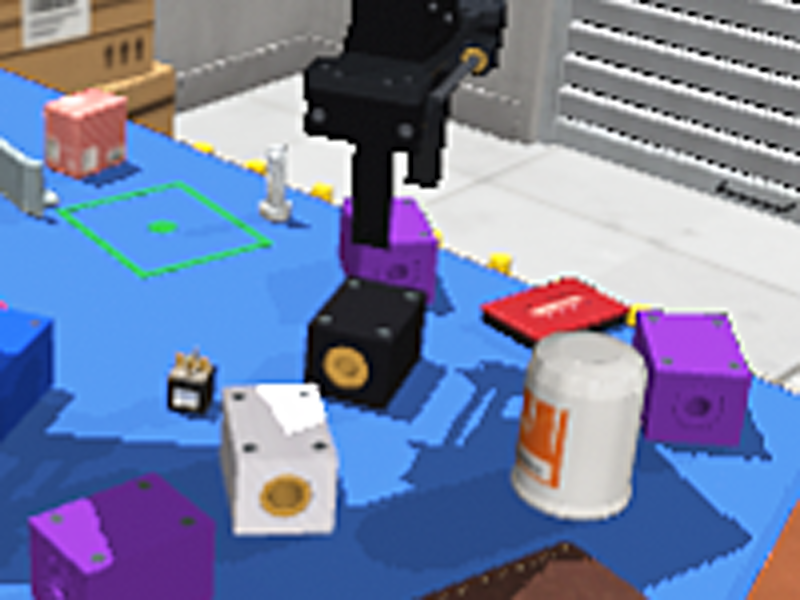

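Call:
send_rows(
  plan="3 0 12 0 95; 3 0 12 0 95; 3 0 12 0 95; 3 0 10 0 95; 2 0 5 0 95; 0 0 0 0 95",
)

```text
t: 4.3
eef_pos: [621.3, -230.3, 66.2]
tcp_rot: [3.131, -0.0, 1.938]
ft_force: [-0.1, 0.3, 0.4]
opening: 1.0
```

```bash
python3 go.py 625 -237.5 37 1.946 95 20
python3 - <<'E'
from cell import eyes
import cv2
p=eyes.read_camera("scene")
cv2.imwrite("pics/s2.png",cv2.resize(p["image"][150:240,270:390,::-1],(800,600),interpolation=cv2.INTER_CUBIC))
E
```

```text
t 4.30 pos [ 621.3 -230.3   66.2] rot [ 3.131 -0.     1.938] F [-0.1  0.3  0.4] open 95.0 n=2
-4.0 0.3 14.6 -0.004 95; -4.0 0.2 14.6 -0.004 95
```

View pics/s2.png

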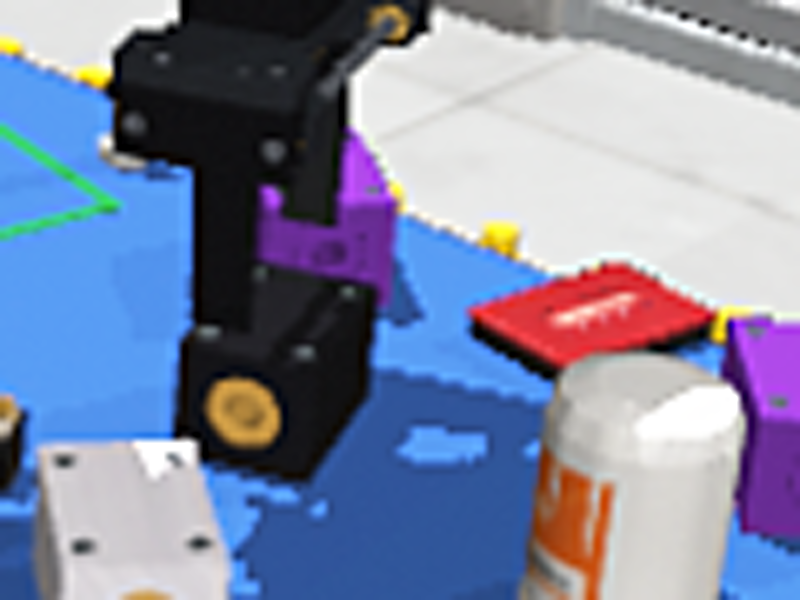

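Call:
send_rows(
  plan="-4 0 6 0 95; -4 0 8 0 95; 0 0 6 0 95; 0 0 4 0 95; 0 0 0 0 95",
)

```text
t: 4.85
eef_pos: [625.6, -239.4, 41.4]
tcp_rot: [3.129, 0.002, 1.937]
ft_force: [0.6, -0.4, 0.7]
opening: 0.997
```

```bash
python3 go.py 625 -237.5 37 1.946 95 20
```

```text
t 4.85 pos [ 625.6 -239.4   41.4] rot [3.129e+00 2.000e-03 1.937e+00] F [ 0.6 -0.4  0.7] open 94.7 n=1
2.0 0.1 4.4 -0.009 95
```

Call:
send_rows(
  plan="2 0 4 -0.01 95; 0 0 0 0 75; 0 0 0 0 70; 0 0 0 0 70; 0 0 0 0 70",
)

```text
t: 5.35
eef_pos: [624.8, -237.2, 37.1]
tcp_rot: [3.13, 0.002, 1.948]
ft_force: [0.5, -1.0, -3.1]
opening: 0.839
```

Call:
send_rows(
  plan="0 0 -5 0 70; 0 0 -10 0 70; 0 0 -15 0 70; 0 0 -10 0 70; 0 0 0 0 70",
)

```text
t: 5.85
eef_pos: [624.4, -237.3, 81.3]
tcp_rot: [3.129, 0.002, 1.948]
ft_force: [-0.3, -0.0, -2.7]
opening: 0.837
```

```bash
python3 go.py 573 64 80 2.938 70 40
python3 - <<'E'
from cell import eyes
import cv2
p=eyes.read_camera("scene")
cv2.imwrite("pics/s3.png",cv2.resize(p["image"][130:240,250:390,::-1],(764,600),interpolation=cv2.INTER_CUBIC))
E
```

```text
t 5.85 pos [ 624.4 -237.3   81.3] rot [3.129e+00 2.000e-03 1.948e+00] F [-0.3 -0.  -2.7] open 79.6 n=8
37.4 7.9 0.2 -0.124 70; 36.1 12.5 0.2 -0.124 70; 34.3 16.8 0.2 -0.124 70; 32.0 20.9 0.2 -0.124 70; 29.1 24.7 0.2 -0.124 70; 25.9 28.1 0.2 -0.124 70; 22.2 31.1 0.2 -0.124 70; 18.2 33.6 0.2 -0.124 70
```

View pics/s3.png

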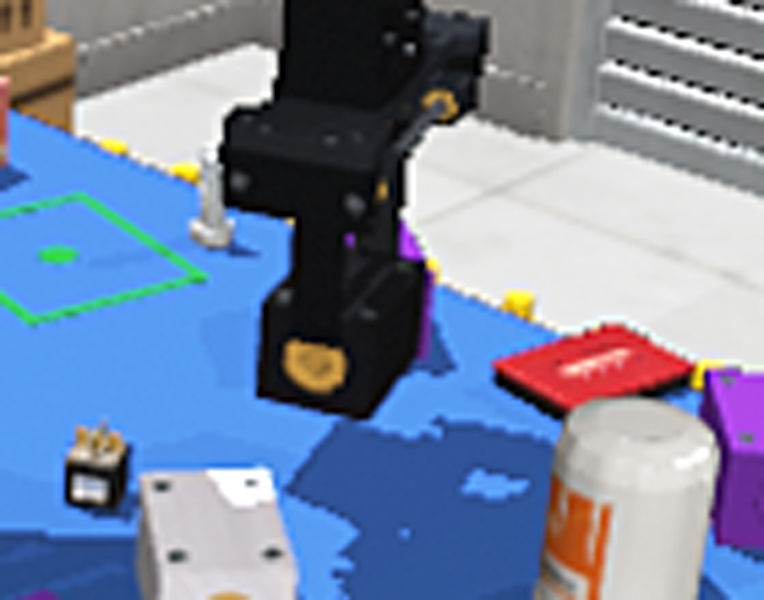

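Call:
send_rows(
  plan="36 8 0 -0.12 70; 35 12 0 -0.12 70; 33 16 0 -0.12 70; 31 20 0 -0.12 70; 28 24 0 -0.12 70; 25 27 0 -0.12 70; 18 26 0 -0.12 70; 8 16 0 -0.12 70",
)

```text
t: 6.7
eef_pos: [577.4, 36.2, 79.5]
tcp_rot: [3.137, 0.011, 2.939]
ft_force: [-0.3, -0.3, -2.1]
opening: 0.841
```

```bash
python3 go.py 573 62 80 2.938 70 40
```

```text
t 6.70 pos [577.4  36.2  79.5] rot [3.137 0.011 2.939] F [-0.3 -0.3 -2.1] open 79.9 n=1
9.5 24.4 -0.5 0.001 70
```

Call:
send_rows(
  plan="5 8 10 0 70; 2 5 12 0 70; 0 2 10 0 70; 0 0 4 0 70; 0 0 0 0 70",
)

```text
t: 7.2
eef_pos: [573.1, 53.5, 38.9]
tcp_rot: [3.138, 0.009, 2.933]
ft_force: [0.4, -0.4, -1.7]
opening: 0.836
```

```bash
python3 go.py 572 58 37.5 2.938 70 40
python3 - <<'E'
from cell import eyes
import cv2
p=eyes.read_camera("scene")
cv2.imwrite("pics/s4.png",cv2.resize(p["image"][120:220,165:295,::-1],(780,600),interpolation=cv2.INTER_CUBIC))
p=eyes.read_camera("top")
cv2.imwrite("pics/t4.png",cv2.resize(p["image"][120:250,100:270,::-1],(784,600),interpolation=cv2.INTER_CUBIC))
E
```

```text
t 7.20 pos [573.1  53.5  38.9] rot [3.138 0.009 2.933] F [ 0.4 -0.4 -1.7] open 79.4 n=1
2.0 4.2 1.4 -0.005 70
```

View pics/s4.png

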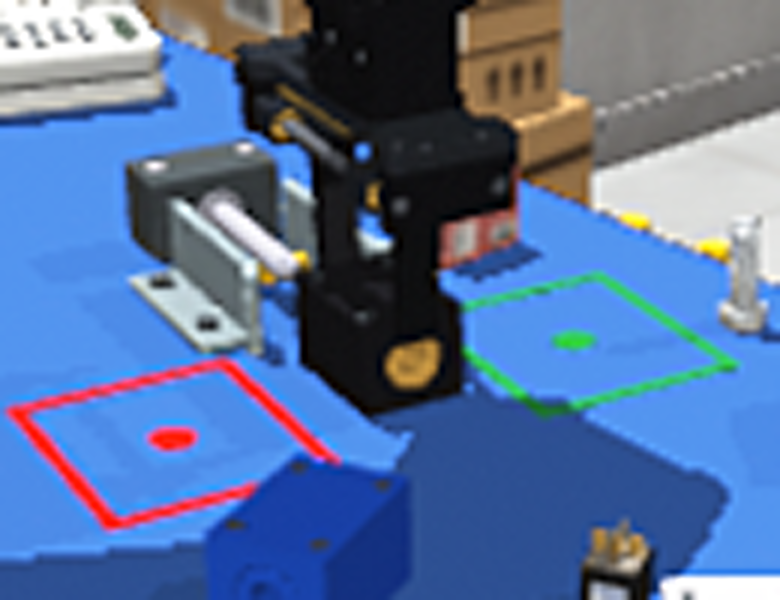

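View pics/t4.png

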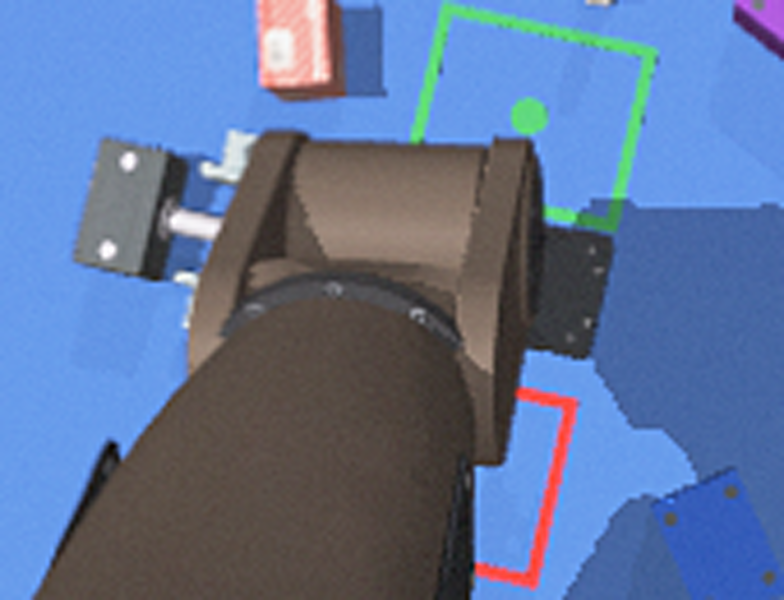

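Call:
send_rows(
  plan="0 0 1.5 0 70; 0 0 0.5 0 70; 0 0 0 0 95; 0 0 0 0 95; 0 0 0 0 95; 0 0 -10 0 95; 0 0 -30 0 95; 0 0 -30 0 95",
)

```text
t: 8.1
eef_pos: [572.3, 52.2, 109.4]
tcp_rot: [3.138, 0.008, 2.931]
ft_force: [0.1, 0.6, 0.1]
opening: 1.0
```

Call:
send_rows(
  plan="0 -40 -10 0 95; 0 -45 0 0 95; 0 -45 0 0 95; 0 -45 0 0 95; 0 -40 0 0 95; 0 -30 0 0 95; 0 0 0 0 95",
)

```text
t: 8.8
eef_pos: [522.6, -195.3, 130.3]
tcp_rot: [3.138, 0.024, 2.936]
ft_force: [0.3, -0.6, -0.1]
opening: 0.999
```

```bash
cat > look.py <<'E'
import sys
from h import *
from cell import eyes, env
T=eyes.read_camera("top"); tag=sys.argv[1]
from cell import regions_of
o=np.array([573.4,62.0]);th=1.3665;X=np.array([np.cos(th),np.sin(th)]);Y=np.array([-X[1],X[0]])
x0=o if len(sys.argv)<4 else o+float(sys.argv[3])*X+(float(sys.argv[4]))*Y
rs=regions_of(sys.argv[2],T); uv=proj(T,[[*x0,40]])[0]
c=cv2.resize(T["image"][:,:,::-1].copy(),None,fx=6,fy=6,interpolation=cv2.INTER_CUBIC)
for r in rs:
    b=r["bbox"]
    if abs(b[0]+b[2]/2-uv[0])<14 and abs(b[1]+b[3]/2-uv[1])<14:
        f=fit([(T,r["pixels"].astype(np.float32))],(*x0,th)); d=np.array(f[:2])-o
        print("conf %.2f world %s yaw %.3f cost %.3f | gauge x %.1f y %.1f dyaw %.3f"%(r["confidence"],np.round(f[:2],1),f[2],f[3],d@X,d@Y,f[2]-th))
        q=proj(T,boxpts(*f[:3])[[1,3,7,5]]); cv2.polylines(c,[np.int32((q+.5)*6)],True,(0,255,255),1); break
def g(x,y,z): return [*(o+x*X+y*Y),z]
for yy in(-30,30): cv2.polylines(c,[np.int32((proj(T,[g(60,yy,46),g(165,yy,46)])+.5)*6)],False,(0,0,255),1)
cv2.imwrite(f"pics/{tag}.png",cv2.resize(c[120*6:250*6,110*6:260*6],(692,600),interpolation=cv2.INTER_AREA))
s=env.state();print(s["t"],s["eef_pos"].round(1),s["tcp_rot"].round(3))
E
python3 look.py t5 block_black
```

```text
conf 0.70 world [576.5  50. ] yaw 1.369 cost 0.096 | gauge x -11.1 y -5.5 dyaw 0.003
8.9 [ 523.  -192.6  130.1] [3.138 0.024 2.938]
```

View pics/t5.png

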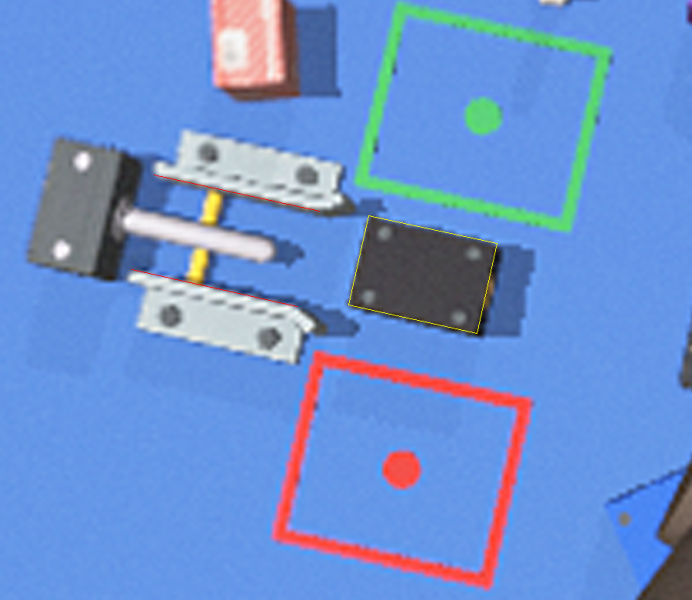

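```bash
python3 go.py 576.8 51.4 90 2.938 95 42
```

```text
t 8.90 pos [ 523.  -192.6  130.1] rot [3.138 0.024 2.938] F [-0.6 -0.2 -0.1] open 95.4 n=7
-0.3 35.7 5.9 -0.000 95; -0.3 35.7 5.9 -0.000 95; -0.3 35.7 5.9 -0.000 95; -0.3 35.7 5.9 -0.000 95; -0.3 35.7 5.9 -0.000 95; -0.3 35.7 5.9 -0.000 95; -0.3 35.7 5.9 -0.000 95
```

Call:
send_rows(
  plan="0 36 6 0 95; 0 40 6 0 95; 0 42 6 0 95; 0 42 6 0 95; 0 40 6 0 95; 0 30 6 0 95; 0 12 0 0 95; 0 0 0 0 95",
)

```text
t: 9.7
eef_pos: [573.7, 63.3, 96.8]
tcp_rot: [3.138, 0.027, 2.946]
ft_force: [-0.1, -0.3, 0.4]
opening: 1.002
```

```bash
python3 go.py 576.8 51.4 37 2.938 95 15
```

```text
t 9.70 pos [573.7  63.3  96.8] rot [3.138 0.027 2.946] F [-0.1 -0.3  0.4] open 95.2 n=5
-0.7 -2.3 12.0 0.002 95; -0.7 -2.3 12.0 0.002 95; -0.8 -2.3 12.0 0.002 95; -0.8 -2.3 12.0 0.002 95; -0.8 -2.3 12.0 0.002 95
```

Call:
send_rows(
  plan="-1 -5 10 0 95; -1 -4 10 0 95; -1 -2 10 0 95; -1 0 10 0 95; 0 0 5 0 95; 0 0 0 0 95",
)

```text
t: 10.3
eef_pos: [576.1, 46.6, 47.9]
tcp_rot: [3.138, 0.026, 2.942]
ft_force: [-1.0, -1.2, 0.0]
opening: 0.998
```

```bash
python3 go.py 576.8 51.4 37 2.938 95 15
```

```text
t 10.30 pos [576.1  46.6  47.9] rot [3.138 0.026 2.942] F [-1.  -1.2  0. ] open 94.8 n=1
0.6 4.8 10.9 0.004 95
```

Call:
send_rows(
  plan="0 4 2 0 95; 0 0 5 0 95; 0 0 3 0 95; 0 0 0 0 95",
)

```text
t: 10.7
eef_pos: [577.5, 50.8, 37.4]
tcp_rot: [3.138, 0.026, 2.942]
ft_force: [0.2, -0.4, -0.0]
opening: 0.999
```

```bash
python3 go.py 576.8 51.4 37 2.938 95 15
```

```text
t 10.70 pos [577.5  50.8  37.4] rot [3.138 0.026 2.942] F [ 0.2 -0.4 -0. ] open 94.9 n=1
0.8 0.4 0.4 0.004 95
```

Call:
send_rows(
  plan="0 0 0 0 70; 0 0 0 0 70; 0 0 0 0 70; 0 0 -3 0 70; 3 0 0 0.002 70; 2.5 0 0 0.002 70; 0 0 0 0 70",
)

```text
t: 11.4
eef_pos: [571.1, 52.2, 40.6]
tcp_rot: [3.138, 0.026, 2.938]
ft_force: [0.5, -0.2, -3.1]
opening: 0.834
```

```bash
python3 go.py 572.1 51.9 37 2.938 95 15
```

```text
t 11.40 pos [571.1  52.2  40.6] rot [3.138 0.026 2.938] F [ 0.5 -0.2 -3.1] open 79.3 n=1
-0.9 -0.1 3.6 0.000 95
```

Call:
send_rows(
  plan="-1 0 0 0 70; 0 0 3 0 70; 0 0 0 0 70; 0 0 0 0 84; 0 0 0 0 84; 0 0 0 0 84",
)

```text
t: 12.0
eef_pos: [572.9, 51.9, 37.7]
tcp_rot: [3.138, 0.027, 2.938]
ft_force: [0.7, 0.3, 0.5]
opening: 0.882
```

```bash
python3 go.py 572.1 51.9 37 2.938 84 15
python3 - <<'E'
from cell import eyes
import cv2
p=eyes.read_camera("scene")
cv2.imwrite("pics/s6.png",cv2.resize(p["image"][120:220,165:295,::-1],(780,600),interpolation=cv2.INTER_CUBIC))
E
```

```text
t 12.00 pos [572.9  51.9  37.7] rot [3.138 0.027 2.938] F [0.7 0.3 0.5] open 83.8 n=1
0.8 -0.2 0.6 0.000 84
```

View pics/s6.png

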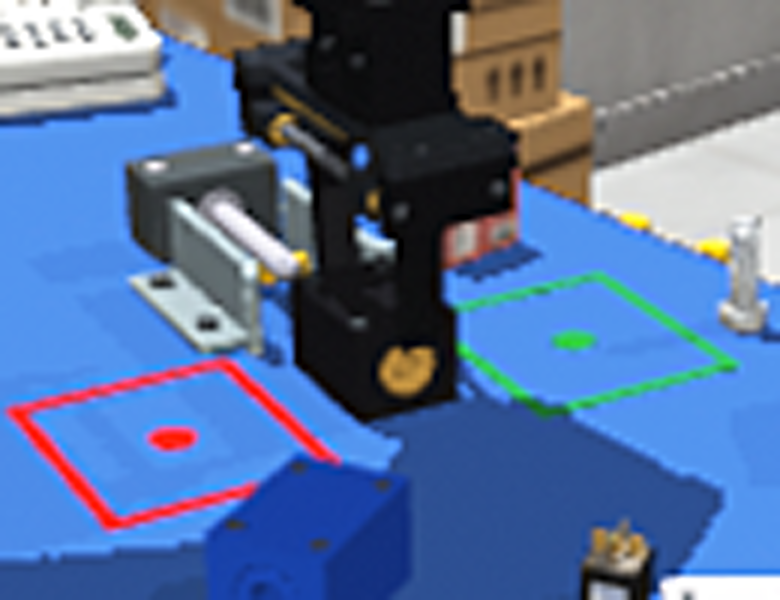

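Call:
send_rows(
  plan="0 5 0 0 84; 0 8 0 0 84; 0 8 0 0 84; 0 6 0 0 84; 0 0 0 0 84",
)

```text
t: 12.55
eef_pos: [578.8, 80.8, 37.7]
tcp_rot: [3.138, 0.027, 2.938]
ft_force: [0.5, -1.0, 0.5]
opening: 0.879
```

```bash
cat > gx.py <<'E'
from cell import env
import numpy as np
s=env.state(); o=np.array([573.7,63.4]);th=1.3665;X=np.array([np.cos(th),np.sin(th)]);Y=np.array([-X[1],X[0]])
d=s["eef_pos"][:2]-o; F=s["ft_force"]
print("t %.2f gx %.1f gy %.1f z %.1f dyaw %.3f pitch %.3f F gx %.1f gy %.1f z %.1f open %.1f"%(s["t"],d@X,d@Y,s["eef_pos"][2],s["tcp_rot"][2]-th-np.pi/2,s["tcp_rot"][1],F[:2]@X,F[:2]@Y,F[2],s["opening"]*95))
E
python3 gx.py
```

```text
t 12.55 gx 18.1 gy -1.4 z 37.7 dyaw 0.001 pitch 0.027 F gx -0.9 gy -0.7 z 0.5 open 83.5
```

Call:
send_rows(
  plan="0 5 0 0 84; 0 5 0 0 84; 0 5 0 0 84; 0 4 0 0 84; 0 3 0 0 84; 0 0 0 0 84",
)

```text
t: 13.15
eef_pos: [583.5, 104.5, 37.8]
tcp_rot: [3.138, 0.027, 2.939]
ft_force: [0.9, -0.3, 0.3]
opening: 0.884
```

```bash
python3 gx.py
```

```text
t 13.15 gx 42.3 gy -1.2 z 37.8 dyaw 0.001 pitch 0.027 F gx -0.1 gy -0.9 z 0.3 open 84.0
```

Call:
send_rows(
  plan="0 3 0 0 84; 0 2 0 0 84; 0 2 0 0 84; 0 1 0 0 84; 0 0 0 0 84",
)

```text
t: 13.65
eef_pos: [585.1, 112.7, 37.8]
tcp_rot: [3.138, 0.026, 2.938]
ft_force: [0.0, -0.5, 0.6]
opening: 0.882
```

Call:
send_rows(
  plan="0 2 0 0 84; 0 2 0 0 84",
)

```text
t: 13.85
eef_pos: [585.5, 114.7, 37.9]
tcp_rot: [3.141, 0.025, 2.939]
ft_force: [-3.7, -21.1, 4.9]
opening: 0.885
```

```bash
python3 gx.py
```

```text
t 13.85 gx 52.6 gy -1.1 z 37.9 dyaw 0.002 pitch 0.025 F gx -21.4 gy -0.7 z 4.9 open 84.1
```

Call:
send_rows(
  plan="0 -2 0 0 84; 0 -1 0 0 84; 0 0 0 0 84",
)

```text
t: 14.15
eef_pos: [585.2, 111.5, 38.1]
tcp_rot: [3.141, 0.026, 2.939]
ft_force: [-0.3, 0.3, -0.5]
opening: 0.884
```

```bash
python3 gx.py
python3 - <<'E'
from cell import eyes
import cv2
p=eyes.read_camera("scene")
cv2.imwrite("pics/s7.png",cv2.resize(p["image"][120:220,165:295,::-1],(780,600),interpolation=cv2.INTER_CUBIC))
E
```

```text
t 14.15 gx 49.4 gy -1.5 z 38.1 dyaw 0.001 pitch 0.026 F gx 0.3 gy 0.3 z -0.5 open 84.0
```

View pics/s7.png

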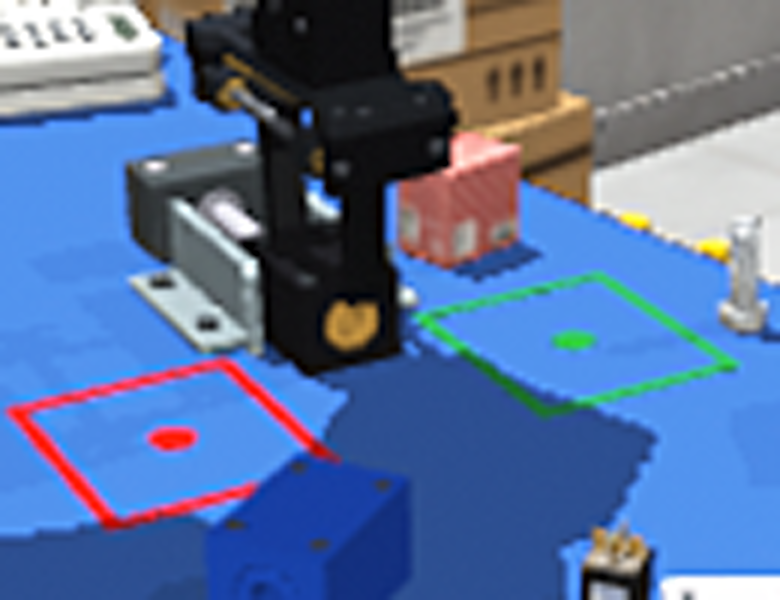

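Call:
send_rows(
  plan="0 -5 0 0 84; 0 -8 0 0 84; 0 -8 0 0 84; 0 -8 0 0 84; 0 -8 0 0 84; 0 -8 0 0 84; 0 -5 0 0 84; 0 0 0 0 84",
)

```text
t: 15.0
eef_pos: [574.2, 58.5, 38.1]
tcp_rot: [3.14, 0.026, 2.938]
ft_force: [0.6, 2.2, -0.6]
opening: 0.884
```

```bash
python3 gx.py
```

```text
t 15.00 gx -4.7 gy -1.5 z 38.1 dyaw 0.001 pitch 0.026 F gx 2.3 gy -0.2 z -0.6 open 84.0
```

Call:
send_rows(
  plan="0 -4 0 0 84; 0 -4 0 0 84; 0 0 0 0 70; 0 0 0 0 70; 0 0 0 0 70; 0 0 -10 0 70; 0 0 -15 0 70; 0 0 0 0 70",
)

```text
t: 15.8
eef_pos: [571.2, 50.5, 63.9]
tcp_rot: [3.141, 0.024, 2.939]
ft_force: [0.0, -0.2, -2.3]
opening: 0.839
```

Call:
send_rows(
  plan="15 -1 0 0 70; 25 -1 0 0 70; 25 -1 0 0 70; 20 -1 0 0 70; 12 0 0 0 70; 6 0 0 0 70; 0 0 0 0 70",
)

```text
t: 16.5
eef_pos: [465.3, 67.9, 60.8]
tcp_rot: [3.141, 0.025, 2.94]
ft_force: [0.5, 0.3, -2.3]
opening: 0.838
```

```bash
python3 gx.py
```

```text
t 16.50 gx -17.6 gy 107.1 z 60.8 dyaw 0.002 pitch 0.025 F gx 0.4 gy -0.4 z -2.3 open 79.6
```

Call:
send_rows(
  plan="4 -1 5 0 70; 3 0 8 0 70; 0 0 6 0 70; 0 0 2 0 70; 0 0 0 0 70",
)

```text
t: 17.0
eef_pos: [460.3, 67.9, 37.9]
tcp_rot: [3.141, 0.026, 2.939]
ft_force: [-5.0, 0.9, 22.7]
opening: 0.834
```

```bash
python3 gx.py
```

```text
t 17.00 gx -18.6 gy 111.9 z 37.9 dyaw 0.002 pitch 0.026 F gx -0.2 gy 5.1 z 22.7 open 79.2
```

Call:
send_rows(
  plan="0 0 -1 0 95; 0 0 0 0 95; 0 0 0 0 95; 0 0 -10 0 95; 0 0 -25 0 95; 0 0 -30 0 95; 0 0 -10 0 95",
)

```text
t: 17.7
eef_pos: [458.6, 68.0, 116.3]
tcp_rot: [3.141, 0.023, 2.939]
ft_force: [0.4, 0.0, 0.1]
opening: 1.002
```

```bash
python3 go.py 479.5 -292 120 2.47 95 42
```

```text
t 17.70 pos [458.6  68.  116.3] rot [3.141 0.023 2.939] F [0.4 0.  0.1] open 95.2 n=9
-10.3 -38.7 -0.2 0.052 95; -12.3 -38.1 -0.2 0.052 95; -14.3 -37.4 -0.2 0.052 95; -16.2 -36.6 -0.2 0.052 95; -18.1 -35.7 -0.2 0.052 95; -20.0 -34.8 -0.2 0.052 95; -21.7 -33.7 -0.2 0.052 95; -23.5 -32.5 -0.2 0.052 95
-25.1 -31.2 -0.2 0.052 95
```

Call:
send_rows(
  plan="-10 -38 0 0.052 95; -12 -38 0 0.052 95; -14 -37 0 0.052 95; -16 -36 0 0.052 95; -18 -35 0 0.052 95; -20 -34 0 0.052 95; -20 -30 0 0.052 95; -20 -26 0 0.052 95",
)

```text
t: 18.5
eef_pos: [478.7, -245.4, 127.2]
tcp_rot: [3.127, 0.031, 2.515]
ft_force: [0.5, 0.1, -0.8]
opening: 1.001
```

```bash
python3 go.py 479.5 -292 110 2.47 95 42; python3 look.py t8 block_black -19 112
```

```text
t 18.50 pos [ 478.7 -245.4  127.2] rot [3.127 0.031 2.515] F [ 0.5  0.1 -0.8] open 95.1 n=2
-13.7 -18.8 8.8 0.022 95; -14.1 -18.5 8.8 0.022 95
conf 0.65 world [458.3  67.9] yaw 1.377 cost 0.052 | gauge x -17.5 y 113.9 dyaw 0.010
18.6 [ 479.3 -247.1  127.1] [3.128 0.032 2.513]
```

View pics/t8.png

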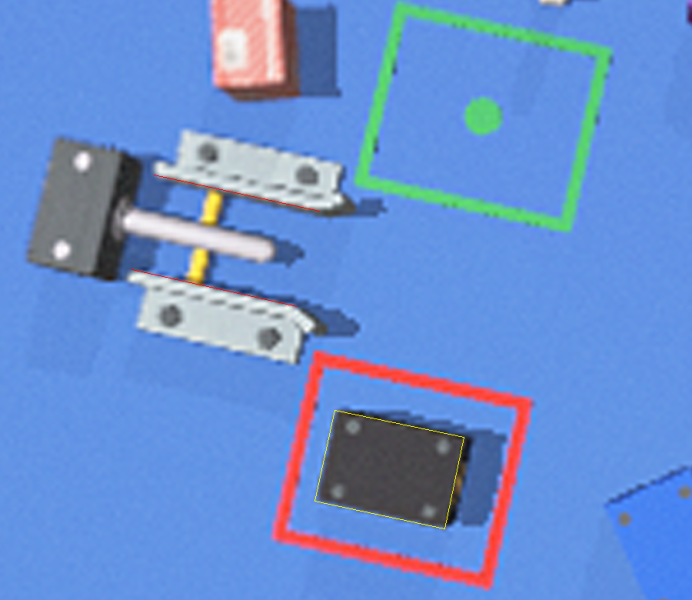

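Black block lies inside the red bay, aligned (centre at about (393,468) in the crop). Now the silver (white) block with the brass bore.

Call:
send_rows(
  plan="-12 -16 8 0.022 95; -12 -14 8 0.022 95; 0 0 0 0 95",
)

```text
t: 18.9
eef_pos: [481.0, -286.4, 112.2]
tcp_rot: [3.126, 0.032, 2.467]
ft_force: [0.2, 0.5, 0.6]
opening: 1.0
```

```bash
python3 go.py 479.5 -292 65 2.47 95 15;  python3 - <<'E'
from cell import eyes
import cv2
p=eyes.read_camera("scene")
cv2.imwrite("pics/s8.png",cv2.resize(p["image"][150:280,220:370,::-1],(692,600),interpolation=cv2.INTER_CUBIC))
E
```

```text
t 18.90 pos [ 481.  -286.4  112.2] rot [3.126 0.032 2.467] F [0.2 0.5 0.6] open 95.0 n=4
-0.2 -1.5 11.8 -0.001 95; -0.2 -1.5 11.8 -0.001 95; -0.2 -1.5 11.8 -0.001 95; -0.2 -1.5 11.8 -0.001 95
```

View pics/s8.png

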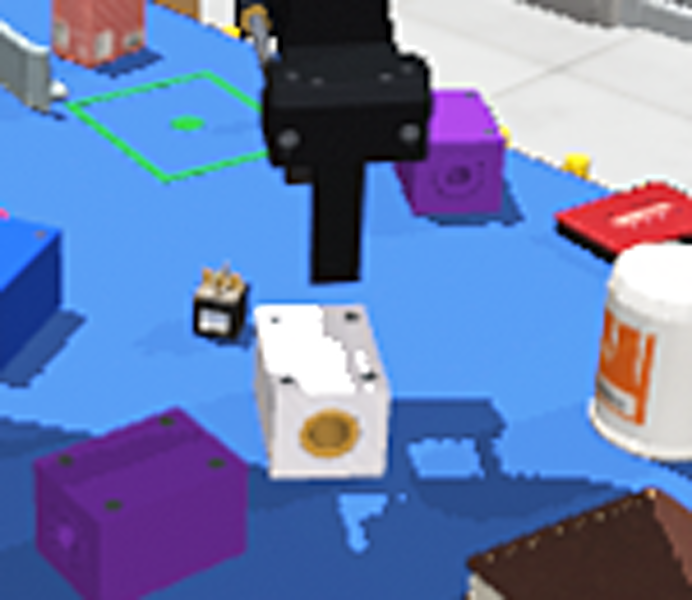

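Call:
send_rows(
  plan="0 -1 12 0 95; 0 -2 12 0 95; 0 -2 12 0 95; 0 -1 8 0 95; 0 0 0 0 95",
)

```text
t: 19.45
eef_pos: [478.2, -287.8, 64.6]
tcp_rot: [3.126, 0.03, 2.472]
ft_force: [0.1, 0.2, -0.4]
opening: 0.996
```

```bash
python3 go.py 479.5 -292 38 2.47 95 15
```

```text
t 19.45 pos [ 478.2 -287.8   64.6] rot [3.126 0.03  2.472] F [ 0.1  0.2 -0.4] open 94.6 n=2
-1.4 -1.5 13.3 0.001 95; -1.4 -1.5 13.3 0.001 95
```

Call:
send_rows(
  plan="-1 -2 3 0 95; -1 -1 8 0 95; 0 0 8 0 95; 0 0 6 0 95; 0 0 1 0 95; 0 0 0 0 95",
)

```text
t: 20.05
eef_pos: [479.0, -291.9, 36.3]
tcp_rot: [3.126, 0.03, 2.472]
ft_force: [0.3, 0.5, -0.1]
opening: 1.0
```

```bash
python3 go.py 479.5 -292 37 2.47 95 15
```

```text
t 20.05 pos [ 479.  -291.9   36.3] rot [3.126 0.03  2.472] F [ 0.3  0.5 -0.1] open 95.0 n=1
-0.5 0.2 -0.7 0.002 95
```

Call:
send_rows(
  plan="0 0 -1 0 75; 0 0 0 0 70; 0 0 0 0 70; 0 0 0 0 70; 0 0 -8 0 70; 0 0 -15 0 70; 0 0 -20 0 70; 0 0 -5 0 70",
)

```text
t: 20.85
eef_pos: [476.7, -291.0, 87.4]
tcp_rot: [3.126, 0.027, 2.472]
ft_force: [0.3, -0.9, -2.8]
opening: 0.843
```

```bash
python3 go.py 569 42 82 2.938 70 38
```

```text
t 20.85 pos [ 476.7 -291.    87.4] rot [3.126 0.027 2.472] F [ 0.3 -0.9 -2.8] open 80.0 n=10
13.4 31.8 0.7 -0.047 70; 11.9 32.4 0.7 -0.047 70; 10.4 32.9 0.7 -0.047 70; 8.9 33.4 0.7 -0.047 70; 7.3 33.8 0.7 -0.047 70; 5.7 34.1 0.7 -0.047 70; 4.1 34.3 0.7 -0.047 70; 2.5 34.5 0.7 -0.047 70
0.9 34.5 0.7 -0.047 70; -0.7 34.5 0.7 -0.047 70
```

Call:
send_rows(
  plan="13 31 0 -0.047 70; 12 32 0 -0.047 70; 10 33 0 -0.047 70; 9 33 0 -0.047 70; 7 33 0 -0.047 70; 6 34 0 -0.047 70; 4 34 0 -0.047 70; 2 34 0 -0.047 70",
)

```text
t: 21.65
eef_pos: [550.1, -22.0, 88.7]
tcp_rot: [3.138, 0.034, 2.855]
ft_force: [0.9, -0.6, -2.8]
opening: 0.839
```

```bash
python3 go.py 571 52 82 2.938 70 38; python3 gx.py
```

```text
t 21.65 pos [550.1 -22.   88.7] rot [3.138 0.034 2.855] F [ 0.9 -0.6 -2.8] open 79.7 n=3
0.3 25.6 2.3 -0.028 70; -0.4 25.6 2.3 -0.028 70; -1.1 25.6 2.3 -0.028 70
t 21.65 gx -88.5 gy 5.8 z 88.7 dyaw -0.082 pitch 0.034 F gx -0.4 gy -1.0 z -2.8 open 79.7
```

Call:
send_rows(
  plan="0 24 4 -0.03 70; 0 20 6 -0.03 70; -1 14 8 -0.025 70; -1 6 10 0 70; 0 0 8 0 70; 0 0 5 0 70; 0 0 0 0 70",
)

```text
t: 22.35
eef_pos: [569.6, 44.5, 43.9]
tcp_rot: [-3.141, 0.033, 2.948]
ft_force: [0.9, 0.1, -2.4]
opening: 0.838
```

```bash
python3 gx.py
```

```text
t 22.35 gx -19.4 gy 0.2 z 43.9 dyaw 0.011 pitch 0.033 F gx 0.2 gy -0.8 z -2.4 open 79.6
```

Call:
send_rows(
  plan="0 4 3 0.01 70; 0 2 2 0 70; 0 0 1 0 70; 0 0 0 0 70; 0 0 0 0 95; 0 0 0 0 95; 0 0 0 0 95",
)

```text
t: 23.05
eef_pos: [572.1, 49.0, 39.3]
tcp_rot: [3.141, 0.036, 2.934]
ft_force: [0.9, 0.1, -0.4]
opening: 0.984
```

```bash
python3 gx.py
```

```text
t 23.05 gx -14.4 gy -1.4 z 39.3 dyaw -0.003 pitch 0.036 F gx 0.3 gy -0.8 z -0.4 open 93.5
```

Call:
send_rows(
  plan="0 0 -10 0 95; 0 0 -25 0 95; 0 0 -30 0 95; 0 -30 -10 0 95; 0 -40 0 0 95; 0 -45 0 0 95; 0 -45 0 0 95; 0 -40 0 0 95",
)

```text
t: 23.85
eef_pos: [529.0, -148.5, 123.3]
tcp_rot: [3.141, 0.043, 2.942]
ft_force: [1.3, -0.2, 0.5]
opening: 0.997
```

```bash
python3 look.py t9 block_silver -14 0
```

```text
23.95 [ 528.9 -150.7  123.3] [-3.141  0.043  2.938]
```

View pics/t9.png

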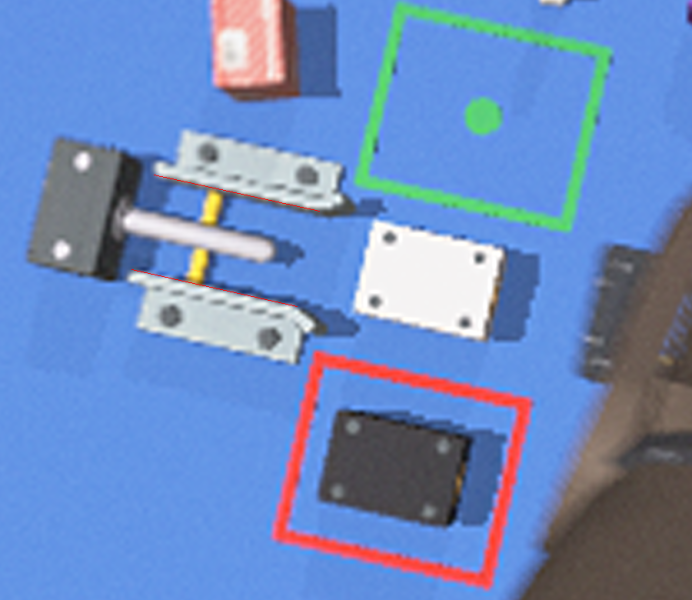

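```bash
cat > lookw.py <<'E'
import sys
from h import *
from cell import eyes
T=eyes.read_camera("top"); gx,gy=float(sys.argv[1]),float(sys.argv[2])
o=np.array([573.4,62.0]);th=1.3665;X=np.array([np.cos(th),np.sin(th)]);Y=np.array([-X[1],X[0]])
x0=o+gx*X+gy*Y; uv=proj(T,[[*x0,50]])[0].astype(int)
g=cv2.cvtColor(T["image"],cv2.COLOR_RGB2HSV).astype(np.float32); 
# soft white membership: low saturation
m=np.clip((150-g[...,1])/110,0,1)*(g[...,2]>165); M=np.zeros_like(m); w=23
M[uv[1]-w:uv[1]+w,uv[0]-w:uv[0]+w]=m[uv[1]-w:uv[1]+w,uv[0]-w:uv[0]+w]
n,l,st,_=cv2.connectedComponentsWithStats((M>0.3).astype(np.uint8)); k=l[uv[1],uv[0]]
M*=cv2.dilate((l==k).astype(np.uint8),np.ones((3,3)))
def cost(v): return np.abs(raster(T,boxpts(v[0],v[1],v[2]/50,80,56,0.1,50))-M).sum()/M.sum()
v=np.array([*x0,th*50]); r=minimize(cost,v,method="Nelder-Mead",options=dict(initial_simplex=[v,v+[6,0,0],v+[0,6,0],v+[0,0,4]],xatol=.03,fatol=1e-5))
d=r.x[:2]-o; print("area",M.sum(),"cost %.3f gauge x %.1f y %.1f dyaw %.3f"%(r.fun,d@X,d@Y,r.x[2]/50-th))
c=cv2.resize(T["image"][:,:,::-1].copy(),None,fx=6,fy=6,interpolation=cv2.INTER_CUBIC)
q=proj(T,boxpts(r.x[0],r.x[1],r.x[2]/50)[[1,3,7,5]]); cv2.polylines(c,[np.int32((q+.5)*6)],True,(0,0,255),1)
cv2.imwrite(f"pics/{sys.argv[3]}.png",c[120*6:220*6,130*6:250*6])
E
python3 lookw.py -14 0 t10
```

```text
area 583.14545 cost 0.077 gauge x -14.3 y -2.6 dyaw -0.008
```

View pics/t10.png

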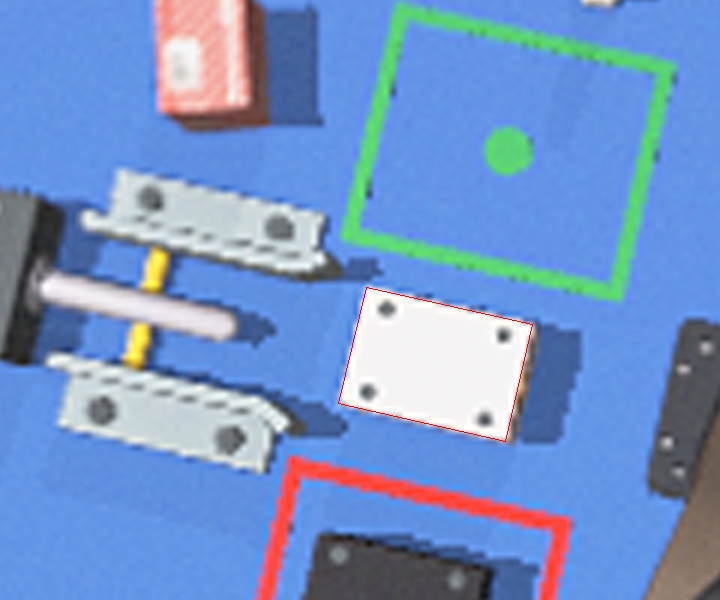

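```bash
python3 go.py 572.1 49 90 2.932 95 38
```

```text
t 24.00 pos [ 529.1 -148.7  123. ] rot [3.141 0.042 2.939] F [-0.2 -0.4  0.2] open 94.7 n=6
-0.2 33.7 5.5 0.001 95; -0.1 33.7 5.5 0.001 95; -0.1 33.7 5.5 0.001 95; -0.0 33.7 5.5 0.001 95; -0.0 33.7 5.5 0.001 95; 0.0 33.7 5.5 0.001 95
```

Call:
send_rows(
  plan="0 30 3 0 95; 0 38 4 0 95; 0 38 5 0 95; 0 36 6 0 95; 0 28 6 0 95; 0 16 4 0 95; 0 4 0 0 95; 0 0 0 0 95",
)

```text
t: 24.8
eef_pos: [569.8, 51.4, 98.1]
tcp_rot: [3.14, 0.046, 2.943]
ft_force: [0.6, -0.3, 0.3]
opening: 0.998
```

```bash
python3 go.py 572.1 49 60 2.932 95 12; python3 gx.py
```

```text
t 24.80 pos [569.8  51.4  98.1] rot [3.14  0.046 2.943] F [ 0.6 -0.3  0.3] open 94.8 n=4
-0.2 -0.5 9.5 0.003 95; -0.2 -0.5 9.5 0.003 95; -0.2 -0.5 9.5 0.003 95; -0.2 -0.5 9.5 0.003 95
t 24.80 gx -12.5 gy 1.4 z 98.1 dyaw 0.005 pitch 0.046 F gx -0.1 gy -0.6 z 0.3 open 94.8
```

Call:
send_rows(
  plan="-1 -1 10 0 95; -1 -1 12 0 95; 0 0 12 0 95; 0 0 10 0 95; 0 0 5 0 95; 0 0 0 0 95",
)

```text
t: 25.4
eef_pos: [573.2, 45.6, 44.7]
tcp_rot: [3.141, 0.045, 2.939]
ft_force: [1.1, 0.4, 0.3]
opening: 1.004
```

```bash
python3 gx.py
```

```text
t 25.40 gx -17.5 gy -3.1 z 44.7 dyaw 0.002 pitch 0.045 F gx 0.6 gy -1.0 z 0.3 open 95.4
```

Call:
send_rows(
  plan="1 3 3 0.01 95; 0 0 4 0 95; 0 0 0 0 95; 0 0 0 0 70; 0 0 0 0 70; 0 0 0 0 70",
)

```text
t: 26.0
eef_pos: [573.5, 49.0, 37.8]
tcp_rot: [3.14, 0.046, 2.929]
ft_force: [-0.7, -1.0, -2.8]
opening: 0.841
```

```bash
python3 gx.py
```

```text
t 26.00 gx -14.1 gy -2.8 z 37.8 dyaw -0.009 pitch 0.046 F gx -1.2 gy 0.4 z -2.8 open 79.9
```

Call:
send_rows(
  plan="0 0 -3 0 70; 1 0 0 -0.005 70; 1 0 0 -0.004 70; 0 0 0 0 70",
)

```text
t: 26.4
eef_pos: [570.8, 49.5, 40.8]
tcp_rot: [3.141, 0.045, 2.938]
ft_force: [0.1, 1.1, -3.2]
opening: 0.839
```

```bash
python3 gx.py
```

```text
t 26.40 gx -14.2 gy -0.0 z 40.8 dyaw 0.001 pitch 0.045 F gx 1.1 gy 0.1 z -3.2 open 79.7
```

Call:
send_rows(
  plan="0 0 3 0 70; 0 0 0 0 70; 0 0 0 0 84; 0 0 0 0 84; 0 0 0 0 84; 0 4 0 0 84; 0 7 0 0 84; 0 0 0 0 84",
)

```text
t: 27.2
eef_pos: [573.9, 60.9, 38.0]
tcp_rot: [3.141, 0.046, 2.938]
ft_force: [0.1, -0.6, 0.3]
opening: 0.889
```

```bash
python3 gx.py
```

```text
t 27.20 gx -2.4 gy -0.7 z 38.0 dyaw 0.001 pitch 0.046 F gx -0.5 gy -0.2 z 0.3 open 84.4
```

Call:
send_rows(
  plan="0 6 0 0 84; 0 8 0 0 84; 0 8 0 0 84; 0 7 0 0 84; 0 6 0 0 84; 0 5 0 0 84; 0 3 0 0 84; 0 0 0 0 84",
)

```text
t: 28.0
eef_pos: [583.3, 107.6, 37.9]
tcp_rot: [3.141, 0.046, 2.939]
ft_force: [0.3, -1.9, 0.6]
opening: 0.884
```

```bash
python3 gx.py
```

```text
t 28.00 gx 45.2 gy -0.4 z 37.9 dyaw 0.002 pitch 0.046 F gx -1.8 gy -0.6 z 0.6 open 84.0
```

Call:
send_rows(
  plan="0 2 0 0 84; 0 2 0 0 84; 0 2 0 0 84; 0 2 0 0 84",
)

```text
t: 28.4
eef_pos: [584.9, 115.3, 37.9]
tcp_rot: [3.141, 0.046, 2.938]
ft_force: [-0.5, -1.0, -0.1]
opening: 0.883
```

```bash
python3 gx.py
```

```text
t 28.40 gx 53.1 gy -0.4 z 37.9 dyaw 0.001 pitch 0.046 F gx -1.1 gy 0.3 z -0.1 open 83.9
```

Already past the point where the black one stopped, with no force.

Call:
send_rows(
  plan="0 3 0 0 84; 0 3 0 0 84; 0 3 0 0 84",
)

```text
t: 28.7
eef_pos: [586.8, 124.6, 37.9]
tcp_rot: [3.141, 0.046, 2.938]
ft_force: [-0.5, -1.7, -0.5]
opening: 0.883
```

Call:
send_rows(
  plan="0 4 0 0 84; 0 4 0 0 84; 0 4 0 0 84; 0 4 0 0 84",
)

```text
t: 29.1
eef_pos: [590.3, 141.7, 37.9]
tcp_rot: [3.141, 0.046, 2.938]
ft_force: [-0.2, -1.3, 0.9]
opening: 0.881
```

```bash
python3 gx.py
```

```text
t 29.10 gx 80.1 gy -0.4 z 37.9 dyaw 0.001 pitch 0.046 F gx -1.4 gy -0.0 z 0.9 open 83.7
```

Call:
send_rows(
  plan="0 3 0 0 84; 0 2 0 0 84; 0 2 0 0 84; 0 0 0 0 84",
)

```text
t: 29.5
eef_pos: [591.9, 149.9, 37.9]
tcp_rot: [3.141, 0.046, 2.939]
ft_force: [-0.7, -0.1, 0.2]
opening: 0.877
```

```bash
python3 gx.py
```

```text
t 29.50 gx 88.4 gy -0.3 z 37.9 dyaw 0.002 pitch 0.046 F gx -0.2 gy 0.6 z 0.2 open 83.3
```

Call:
send_rows(
  plan="0 2 0 0 84; 0 1.5 0 0 84; 0 1 0 0 84",
)

```text
t: 29.8
eef_pos: [592.8, 154.2, 37.9]
tcp_rot: [3.141, 0.046, 2.939]
ft_force: [-2.3, -7.4, 3.7]
opening: 0.886
```

```bash
python3 gx.py
```

```text
t 29.80 gx 92.8 gy -0.2 z 37.9 dyaw 0.001 pitch 0.046 F gx -7.8 gy 0.8 z 3.7 open 84.2
```

Contact at the stop bar begins; one small further step to confirm, then a look.

Call:
send_rows(
  plan="0 1 0 0 84; 0 0 0 0 84",
)

```text
t: 30.0
eef_pos: [592.5, 154.1, 37.9]
tcp_rot: [-3.14, 0.044, 2.939]
ft_force: [0.7, 0.3, 0.9]
opening: 0.885
```

```bash
python3 gx.py
python3 - <<'E'
from cell import eyes
import cv2
p=eyes.read_camera("scene")
cv2.imwrite("pics/s11.png",cv2.resize(p["image"][120:220,165:295,::-1],(780,600),interpolation=cv2.INTER_CUBIC))
E
```

```text
t 30.00 gx 92.6 gy -0.0 z 37.9 dyaw 0.002 pitch 0.044 F gx 0.4 gy -0.6 z 0.9 open 84.1
```

View pics/s11.png

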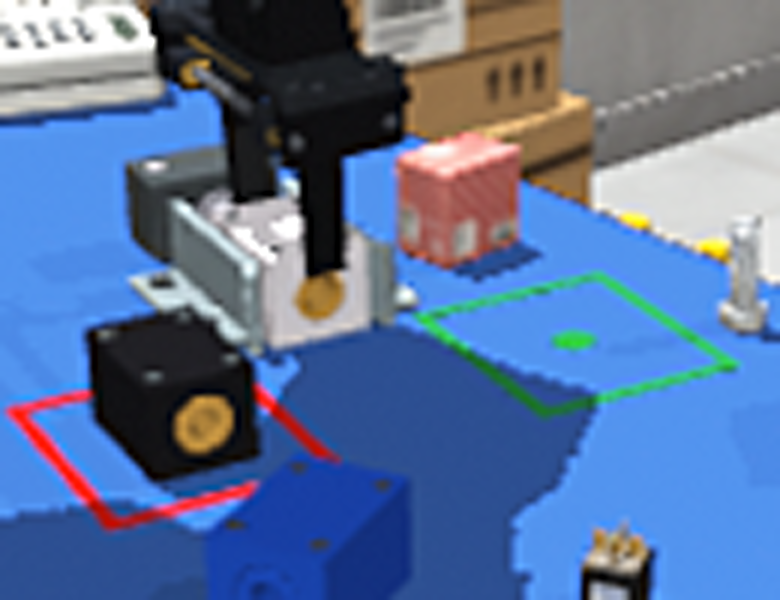

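Call:
send_rows(
  plan="0 1.5 0 0 84; 0 1.5 0 0 84",
)

```text
t: 30.25
eef_pos: [592.5, 154.6, 38.2]
tcp_rot: [-3.136, 0.043, 2.94]
ft_force: [-2.2, -14.5, 5.0]
opening: 0.886
```

```bash
python3 gx.py
```

```text
t 30.25 gx 93.1 gy 0.1 z 38.2 dyaw 0.003 pitch 0.043 F gx -14.6 gy -0.7 z 5.0 open 84.1
```

Call:
send_rows(
  plan="0 -3 0 0 84; 0 -6 0 0 84; 0 -9 0 0 84; 0 -9 0 0 84; 0 -9 0 0 84; 0 -9 0 0 84; 0 -9 0 0 84; 0 -6 0 0 84",
)

```text
t: 31.05
eef_pos: [579.8, 92.1, 38.5]
tcp_rot: [-3.138, 0.044, 2.94]
ft_force: [-0.3, 1.4, -0.7]
opening: 0.883
```

```bash
python3 gx.py
```

```text
t 31.05 gx 29.4 gy -0.2 z 38.5 dyaw 0.003 pitch 0.044 F gx 1.3 gy 0.6 z -0.7 open 83.9
```

Call:
send_rows(
  plan="0 -8 0 0 84; 0 -8 0 0 84; 0 -8 0 0 84; 0 -8 0 0 84; 0 -6 0 0 84; 0 -3 0 0 84; 0 0 0 0 84",
)

```text
t: 31.75
eef_pos: [570.7, 47.4, 38.8]
tcp_rot: [-3.138, 0.044, 2.939]
ft_force: [-0.4, 0.6, 0.5]
opening: 0.881
```

```bash
python3 gx.py
```

```text
t 31.75 gx -16.3 gy -0.3 z 38.8 dyaw 0.001 pitch 0.044 F gx 0.5 gy 0.5 z 0.5 open 83.7
```

Call:
send_rows(
  plan="0 0 0 0 70; 0 0 0 0 70; 0 0 0 0 70; 0 0 -10 0 70; 0 0 -15 0 70; 0 0 0 0 70",
)

```text
t: 32.35
eef_pos: [569.1, 48.3, 64.7]
tcp_rot: [-3.137, 0.042, 2.94]
ft_force: [-0.1, -0.5, -2.1]
opening: 0.837
```

```bash
python3 gx.py
```

```text
t 32.35 gx -15.8 gy 1.4 z 64.7 dyaw 0.002 pitch 0.042 F gx -0.5 gy 0.0 z -2.1 open 79.5
```

Call:
send_rows(
  plan="-15 -1 0 0 70; -25 -1 0 0 70; -25 -1 0 0 70; -22 0 0 0 70; -14 0 0 0 70; -7 0 0 0 70; 0 0 0 0 70",
)

```text
t: 33.05
eef_pos: [675.9, 24.0, 67.7]
tcp_rot: [-3.137, 0.039, 2.941]
ft_force: [0.0, 0.4, -3.7]
opening: 0.84
```

```bash
python3 gx.py
```

```text
t 33.05 gx -17.8 gy -108.1 z 67.7 dyaw 0.004 pitch 0.039 F gx 0.4 gy 0.1 z -3.7 open 79.8
```

Call:
send_rows(
  plan="-5 -1 5 0.003 70; -3 0 8 0 70; 0 0 8 0 70; 0 0 5 0 70; 0 0 0 0 70",
)

```text
t: 33.55
eef_pos: [682.9, 21.6, 38.9]
tcp_rot: [-3.137, 0.036, 2.938]
ft_force: [-0.3, -0.1, -2.3]
opening: 0.834
```

```bash
python3 gx.py
```

```text
t 33.55 gx -18.8 gy -115.4 z 38.9 dyaw 0.001 pitch 0.036 F gx -0.2 gy 0.3 z -2.3 open 79.2
```

Call:
send_rows(
  plan="0 0 1 0 70; 0 0 0 0 95; 0 0 0 0 95; 0 0 0 0 95; 0 0 -10 0 95; 0 0 -25 0 95; 0 0 -30 0 95; 0 0 -20 0 95",
)

```text
t: 34.35
eef_pos: [679.0, 22.8, 126.8]
tcp_rot: [-3.136, 0.034, 2.939]
ft_force: [0.3, -0.4, -0.3]
opening: 0.997
```

Call:
send_rows(
  plan="0 -20 -10 0 95; 0 -35 0 0 95; 0 -40 0 0 95; 0 -40 0 0 95; 0 -40 0 0 95; 0 -30 0 0 95; 0 -15 0 0 95; 0 0 0 0 95",
)

```text
t: 35.15
eef_pos: [635.3, -198.9, 149.7]
tcp_rot: [-3.136, 0.048, 2.942]
ft_force: [-0.4, -0.2, -0.3]
opening: 1.001
```

```bash
python3 gx.py; python3 lookw.py -19 -115 t12;  python3 look.py t13 block_black -19 112
python3 - <<'E'
from cell import eyes
import cv2
p=eyes.read_camera("scene")
cv2.imwrite("pics/s13.png",cv2.resize(p["image"][110:290,160:400,::-1],(800,600),interpolation=cv2.INTER_CUBIC))
E
```

```text
t 35.15 gx -244.3 gy -113.5 z 149.7 dyaw 0.005 pitch 0.048 F gx -0.3 gy 0.3 z -0.3 open 95.1
area 577.62726 cost 0.080 gauge x -18.4 y -115.3 dyaw 0.008
conf 0.93 world [458.3  67.6] yaw 1.378 cost 0.047 | gauge x -17.9 y 113.8 dyaw 0.012
35.3 [ 635.8 -196.2  149.4] [-3.137  0.047  2.945]
```

View pics/t13.png

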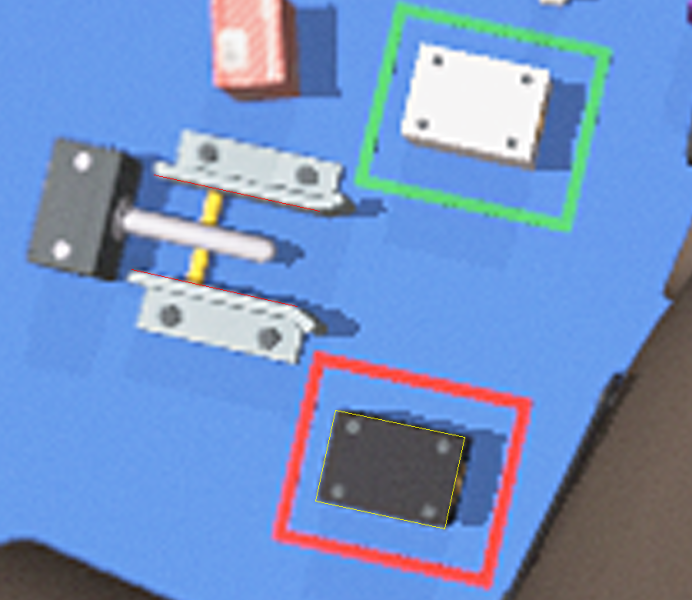

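View pics/s13.png

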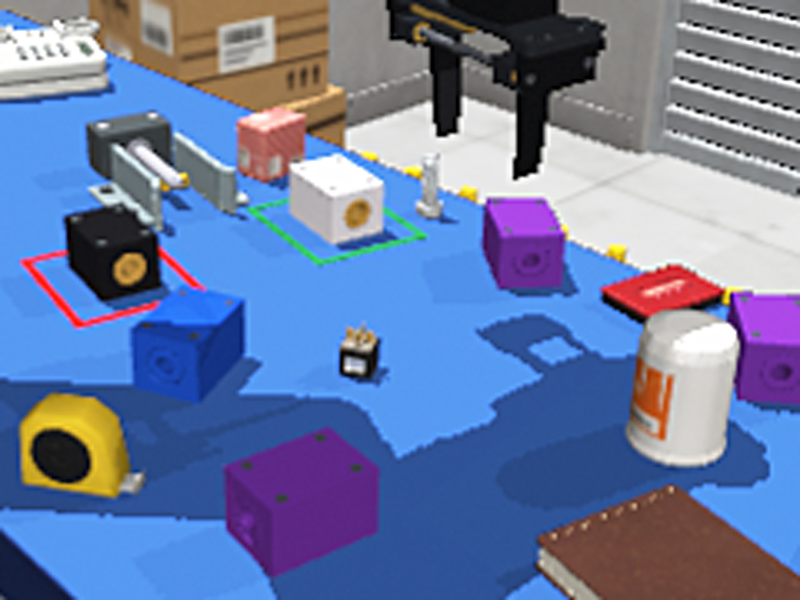

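Both blocks lie flat and lined up inside their bays. The bystanders are standing where they were and the arm is clear, so I'm handing the job in.

```bash
python3 -c "
from cell import job_done
print(job_done())"
```

```text
the job is handed in; nothing more can be done
None
```

Both blocks have been checked on the gauge pin and put away: the black one is in the red bay, the silver one in the green bay. I handed the job in at about 35 s.

- **Black block (does not fit):** It was stopped by the pin's nose at about x = 50 mm, with roughly 21 N of push. I drew it back off and set it in the red bay before touching the silver block.
- **Silver block (fits):** It slid on freely past that point and came fully home against the yellow stop bar, at about x = 91 mm with roughly 15 N. I drew it back off and set it in the green bay.

**Last checks:** The top picture puts each block within about 2 mm of its bay's centre and turned by about 0.01 rad at most, so both are wholly inside the tape. In the last scene picture the carton, bolt, relay and filter stand upright where they were. I checked that by eye and did not measure them. The fingers were open and clear of everything.

**Disagreements along the way:**
- **Cameras:** The two cameras differed by about 4 mm, so I lined the blocks up with the gauge within the top picture.
- **Bay position:** The bays lie about 19 mm behind the loading spot along the lane. I had first assumed they were level with it, and corrected that from the pin and walls.
- **Missed detection:** The network once failed to find the silver block, so I measured it from its white top face.

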